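Build up the headphone test coupler

TASK

Build the headphone test coupler on the round black rubber pad, in this order: stand the open aluminium housing cup in the middle of the pad, stand the microphone insert inside it (broad foot down, on the cup's floor), lay the grey ring plate flat on the cup's rim around the microphone, and last put the steel cap with the black knob on the ring plate, covering the microphone. Let go of each part before taking the next, keep everything upright and centred, and leave the screw tray and the little amber bottle where they are.

Things in the scene. Friction and masses are not known exactly. Their poses are not given: they have to be found in the camera images.
- pad: Round black rubber pad, 110 mm across, 8 mm high, fixed to the bench; where the stack is built. Origin: centre of its underside on the bench (its top is 8 mm above), z up. It and the six things below lie in a shuffled layout, 120 mm or more apart centre to centre; none moves by itself. All are round except the tray, so their yaw does not matter.
- housing: Bare aluminium cup, open at the top: outside diameter 66 mm, height 30 mm, wall 6 mm (inside diameter 54 mm), floor 5 mm thick; about 0.22 kg. Pick it by its outside. Origin: centre of the underside, z up. Standing on the pad its rim is 38 mm above the bench.
- mic: Steel microphone insert: a foot 44 mm across and 8 mm high with an upright 28 mm diameter cylinder on it, 46 mm high in all, with a dark disc on its flat solid top; about 0.14 kg. Pick it by the upper 18 mm of the cylinder, so that the fingers stay above the cup's rim: standing in the cup it reaches 21 mm above the rim. Origin: centre of the underside, z up. Starts upright, foot down.
- ring: Flat ring plate of grey plastic: outside diameter 66 mm, hole 40 mm, thickness 12 mm; about 0.09 kg. Pick it by its outside. Same both ways up. Origin: centre of the underside, z up. Laid on the cup's rim around the microphone, the microphone stands 9 mm above it.
- cap: Round steel cap, 62 mm across and 22 mm high, open underneath (cavity 50 mm across, 15 mm deep), with an upright black knob 24 mm across and 24 mm high in the middle of its top; 46 mm high in all; about 0.25 kg. Pick it by the knob. Origin: centre of the underside, z up. 
- tray: Bystander: small open white plastic tray with a few brass screws, 68 x 52 mm, 26 mm high. Not to be moved. Origin: centre of the underside, z up. 
- bottle: Bystander: small amber bottle with a black cap, 34 mm across, 58 mm high, standing. Not to be moved. Origin: centre of the underside, z up. 
Mind the look-alikes: they are no part of the job. Leave any red look-alike of the mic alone.

How it is judged:
By the outcome, as a careful person would: the job done as asked, in the order asked, and still so for the second after the job is handed in, with the robot touching nothing.
It also fails if it takes over 115 s, if anything falls off the work surface, if the arm or the gripper's body presses on something with over 40 N, if the wrist force passes 120 N, or if a joint passes its speed limit or range.

ROBOT

A 6-joint arm with a two-finger parallel gripper is mounted at the origin on the work surface. World frame = base frame: x ahead of the robot, y to its left, z up, the work surface at z = 0. Lengths are in mm, angles in rad, forces in N, time in s.
With the tool pointing down it reaches from about 300 to 775 mm from the base axis. Payload 14.6 kg.
Tool frame: the origin (TCP) lies midway between the tips of the shut fingers; the grasp point (between the pads) lies manip.tcp_to_grasp behind it (manip.tcp_to_grasp is the distance from the TCP to the grasp point, in mm); x points along the fingers, z is the direction in which the jaws open and shut, and the axes are right-handed (so a half turn about x gives the same grasp; the last joint's range is limited). The gripper opens to 94 mm and grips with 3 to 60 N. Pads are 16 mm wide; open, the fingers measure 119 mm over their backs; the gripper's body (75 mm by 177 mm) begins 78 mm behind the grasp point.
Start: joints at [1.159, 0.3, 1.521, -0, 1.321, -0.067], TCP at [185.902, 517.619, 205.446] pointing down, gripper open.
Joint ranges: [-3.03, 3.03], [-0.79, 2.21], [0.23, 2.52], [-1.04, 4.18], [0, 3.07], [-2.55, 2.55]. Speed limits (rad/s): [2.22, 2.22, 2.57, 3.14, 3.14, 3.14].

INTERFACE

Orientations are given as [roll, pitch, yaw] about the fixed x, y, z axes, in that order (R = Rz(yaw) Ry(pitch) Rx(roll)).
In Python, from cell import manip gives the robot as it stands.
- The arm moves only by the shell command python3 -m jog 'ROWS' [FORCE]. ROWS is JSON, a list of rows, each an object of numbers: "grip": the opening, from 0 (shut) to 1 (fully open); "tx", "ty", "tz": the shift along the tool's x, y, z in units of 40 mm (1.0 is 40 mm); "turn": the turn about the tool's x in units of 6 degrees (1.0 is 6 degrees). In form: [{"grip": .., "tx": .., "ty": .., "tz": .., "turn": ..}, ...]. A call has 1 to 12 rows; each row is the pose to reach, as a shift and turn from the pose commanded when the call began, along the tool's axes at that moment; what a row does not reach only later rows make up. A row lasts 1/12 s, in which the tool goes at most 41.7 mm and 7.16 degrees, less where a joint would pass 70% of its speed; a pose out of reach is approached as far as the arm can. A call with a gripper value outside its range is refused whole. The fingers move at their own pace and stop on an object; FORCE is the grip in N (left out, the last holds). Time passes only in rows, so rows that repeat a pose let the fingers close. It gives the time, the measured TCP pose, the force and the opening at its end, in the units of the state.
- manip.read_state(): the state, without advancing time (a new reading comes with each control period).
- manip.camera(name): name is "scene" or "top"; returns a dict with "image" (480x640x3 uint8, red, green, blue), "fx", "fy", "cx", "cy" (pixels), "eye" and "attitude" of the camera in the world. Camera axes: x right, y up, looking along -z (the intrinsics and any distortion apply to the point x, -y, -z); pixel columns grow to the right and rows downward; lengths in mm; the calibration is good to about 2 mm. A picture is of the moment at which its call begins. There is no depth.
- manip.sign_off(): hands the job in, once; it reports no verdict.
The state is a dict: "clock": time; "joints": joint angles; "qd": joint speeds; "effort": joint torques, N m; "eef_pos": TCP position; "eef_rot": TCP orientation; "wrist_force": force on the tool from outside, world axes, zero at the start; "moment": the same for the moment, N m; "finger_gap": finger opening in mm.
Only numpy, scipy, OpenCV 4.12 (cv2) and the standard library are available. Lean on these libraries where they do the work, as an engineer would, in place of code of your own. Each camera call takes 0.05 s, during which the arm holds its last target. There are 200 camera calls.

## Working session

There is one attempt and no reset: what is moved stays moved. The work goes in short steps, Python scripts to look and compute and a shell command to move; the robot and the scene stay as the last step left them, time stands still between calls to the robot, and variables do not carry over. Pictures are saved under pics/ and viewed, about 12 in all and at most 16, crops included, and the job is handed in when it is done.

```bash
mkdir -p pics; ls; python3 - <<'E'
from cell import manip
import cv2
for n in("scene","top"):
    c=manip.camera(n); cv2.imwrite(f"pics/{n}0.png",c["image"][:,:,::-1]); print({k:v for k,v in c.items() if k!="image"})
print(manip.read_state(), manip.tcp_to_grasp)
E
```

```text
pics
{'fx': 487.5950763855332, 'fy': 487.5950763855332, 'cx': 324.7895798394634, 'cy': 240.17058657643554, 'eye': array([1129.67220874,  250.7602681 ,  707.57787159]), 'attitude': array([0.74635493, 0.00803393, 1.95433763])}
{'fx': 484.34518591132957, 'fy': 484.34518591132957, 'cx': 320.37295336675317, 'cy': 238.82984113679132, 'eye': array([388.42266333,  16.02266595, 942.12162809]), 'attitude': array([ 0.1841482 , -0.02537903, -1.59028503])}
{'clock': 0.1, 'joints': array([ 1.15942868e+00,  3.00415646e-01,  1.52150513e+00, -1.79329452e-05,
        1.32073234e+00, -6.65870489e-02]), 'qd': array([-9.30982865e-04,  9.25493865e-05, -1.79825154e-03,  5.61559379e-04,
        4.00186181e-04, -2.18412924e-04]), 'effort': array([ 1.12407946e-03, -5.32641363e+01, -3.53281510e+01,  7.09531526e-02,
        2.35219148e-02, -4.41467603e-05]), 'eef_pos': array([185.79916813, 517.41222835, 204.94888821]), 'eef_rot': array([ 3.09138428,  1.56973573, -1.96578085]), 'wrist_force': array([-0.44093702, -0.62041024, -0.38151566]), 'moment': array([ 0.01002027, -0.00686292,  0.01485627]), 'finger_gap': 94.10442516231244} 18.8
```

View pics/top0.png

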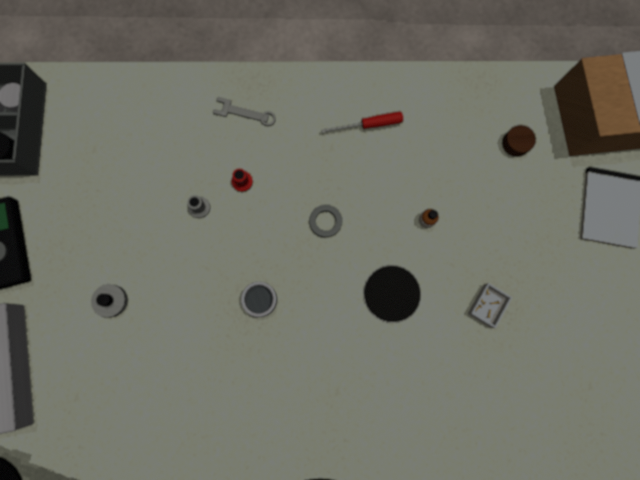

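View pics/scene0.png

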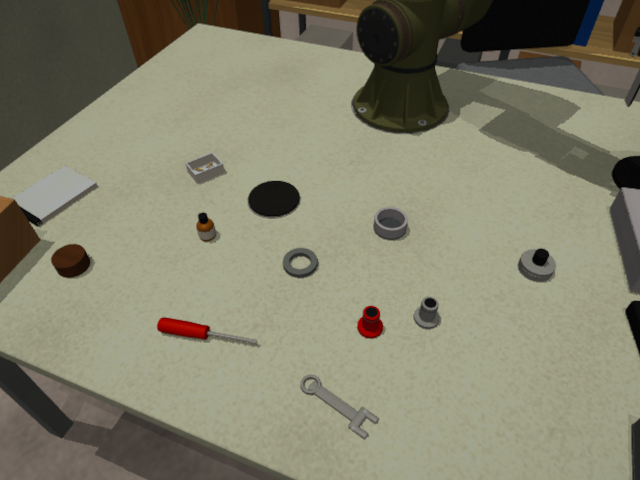

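Candidates (top view):
- **Mic:** grey insert at (198,206). The red one at (242,180) is the look-alike to leave alone.
- **Housing:** cup at (259,299).
- **Ring:** flat ring at (325,221).
- **Cap:** (109,300).
- **Pad:** (392,293). The brown puck at (519,140) is not the pad.
- **Bystanders:** bottle (430,217) and tray (489,305).

Next I'll measure these in both views and check a close crop.

```bash
cat > h.py <<'E'
from cell import manip
import numpy as np, cv2
from scipy.spatial.transform import Rotation as Ro
def ray(c,u,v):
    R=Ro.from_euler('xyz',c["attitude"]).as_matrix()
    return R@np.array([(u-c["cx"])/c["fx"],-(v-c["cy"])/c["fy"],-1.])
def cast(c,uv,z):
    d=ray(c,*uv); return c["eye"]+d*(z-c["eye"][2])/d[2]
def proj(c,p):
    R=Ro.from_euler('xyz',c["attitude"]).as_matrix(); q=R.T@(np.asarray(p,float)-c["eye"])
    return np.array([c["cx"]-c["fx"]*q[0]/q[2], c["cy"]+c["fy"]*q[1]/q[2]])
def blob(c,seed,w=32,th=28):
    """silhouette near seed: pixels whose colour differs from the local bench"""
    u0,v0=int(seed[0]),int(seed[1]); im=c["image"][v0-w:v0+w,u0-w:u0+w].astype(np.float32)
    edge=np.concatenate([im[:3].reshape(-1,3),im[-3:].reshape(-1,3)]); bg=np.median(edge,0)
    # chroma-normalised: the bench is yellow-green, shadow keeps its hue
    d=np.abs(im-bg).sum(2); ch=np.abs((im[...,2]/(im[...,1]+1))-bg[2]/bg[1])
    m=((d>th)&((ch>.05)|(d>150))).astype(np.uint8)
    m=cv2.morphologyEx(m,cv2.MORPH_CLOSE,np.ones((3,3),np.uint8))
    cs,_=cv2.findContours(m,cv2.RETR_EXTERNAL,cv2.CHAIN_APPROX_NONE)
    k=max(cs,key=cv2.contourArea); f=np.zeros_like(m); cv2.drawContours(f,[k],-1,1,-1)
    M=cv2.moments(f,True); off=np.array([u0-w,v0-w])
    return np.array([M['m10'],M['m01']])/M['m00']+off, k[:,0]+off, f
E
python3 - <<'E'
from h import *
S={"pad":((392,293),(274,198),4,45),"housing":((259,299),(390,223),15,32),"mic":((198,206),(428,312),15,24),"ring":((325,221),(300,262),6,28),"cap":((109,300),(538,262),13,30)}
cs=[manip.camera("top"),manip.camera("scene")]
rows=[]
for i,c in enumerate(cs):
    t=[]
    for n,s in S.items():
        ce,k,f=blob(c,s[i],s[3]); x,y,w,h=cv2.boundingRect(k)
        p=cast(c,ce,s[2]); print(i,n,ce.round(1),"bbox",x,y,w,h,"xyz",p.round(1),"width mm",round(w*np.linalg.norm(p-c['eye'])/c['fx'],1))
        im=c["image"].copy(); cv2.drawContours(im,[k.reshape(-1,1,2)],-1,(255,0,0),1)
        u,v=s[i]; a=c["image"][v-30:v+30,u-30:u+30]; b=im[v-30:v+30,u-30:u+30]
        t.append(cv2.resize(np.vstack([a,b]),(156,312),interpolation=cv2.INTER_NEAREST)[:,:,::-1])
    rows.append(np.hstack(t)[:300])
cv2.imwrite("pics/c1.png",np.vstack(rows))
E
```

```text
0 pad [391.7 293.5] bbox 364 266 56 56 xyz [ 452.9 -147.3    4. ] width mm 110.3
0 housing [258.5 299.9] bbox 241 283 36 34 xyz [444.6 108.9  15. ] width mm 69.4
0 mic [196.1 205.6] bbox 189 197 16 17 xyz [630.6 231.4  15. ] width mm 32.4
0 ring [325. 221.] bbox 310 206 31 31 xyz [598.1 -21.1   6. ] width mm 61.4
0 cap [104.3 299.7] bbox 95 293 19 14 xyz [450.3 398.9  13. ] width mm 39.5
1 pad [273.5 198.9] bbox 247 181 54 37 xyz [ 457.4 -144.7    4. ] width mm 116.3
1 housing [390.8 223.6] bbox 373 207 37 34 xyz [447.6 111.6  15. ] width mm 74.5
1 mic [427.4 313.7] bbox 414 297 27 32 xyz [631.3 231.2  15. ] width mm 47.3
1 ring [300.2 262.8] bbox 283 248 36 30 xyz [600.9 -18.6   6. ] width mm 67.8
1 cap [536.8 265.1] bbox 518 248 38 34 xyz [450.6 392.3  13. ] width mm 76.5
```

View pics/c1.png

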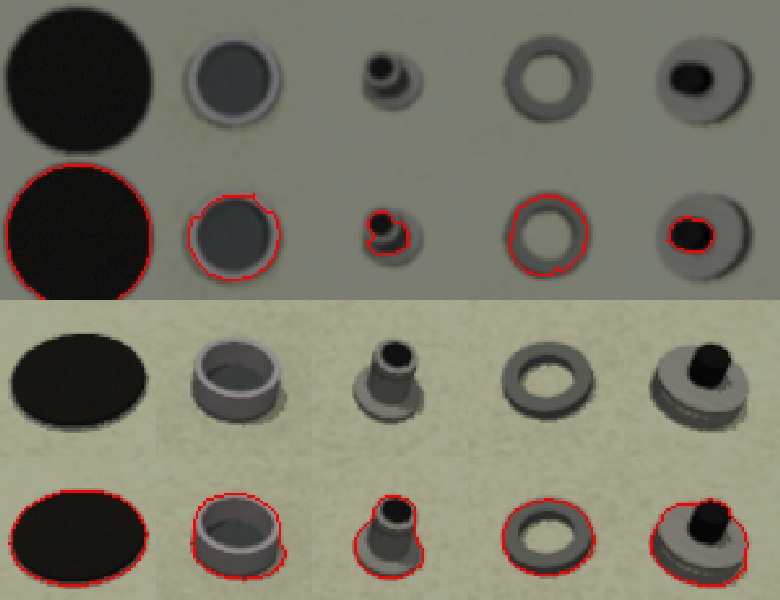

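The crops show the grey mic, housing, ring and cap as described. The two views agree to within about 4 mm, apart from the cap, where the top-view mask caught only the knob. Next I plan the first reach, to the housing at about (446,110).

```bash
cat >> h.py <<'E'
def plan(x,y,z,turn=0):
    s=manip.read_state(); R=Ro.from_euler('xyz',s["eef_rot"]).as_matrix()
    d=R.T@(np.array([x,y,z])-s["eef_pos"])/40
    print("to",(x,y,z),"tx,ty,tz",d.round(3),"rows",np.linalg.norm(d)*40/41.7)
def st():
    s=manip.read_state(); R=Ro.from_euler('xyz',s["eef_rot"]).as_matrix()
    print("t",round(s["clock"],2),"tcp",s["eef_pos"].round(2),"xax",R[:,0].round(3),"jaw",R[:,2].round(3),"gap",round(s["finger_gap"],2),"F",s["wrist_force"].round(1),"q6",s["joints"][5].round(2))
E
python3 -c "
from h import *
st(); plan(446,110.5,120)"
```

```text
t 0.2 tcp [185.83 517.47 205.09] xax [-0.    -0.001 -1.   ] jaw [ 0.338  0.941 -0.001] gap 94.1 F [-0.2  0.1 -0.3] q6 -0.07
to (446, 110.5, 120) tx,ty,tz [ 2.132 -9.56  -7.376] rows 11.761749474053454
```

```bash
R='{"grip":1,"tx":2.132,"ty":-9.56,"tz":-7.376,"turn":0}'
python3 -m jog '[{"grip":1,"tx":2.132,"ty":-9.56,"tz":-7.376,"turn":0},{"grip":1,"tx":2.132,"ty":-9.56,"tz":-7.376,"turn":0},{"grip":1,"tx":2.132,"ty":-9.56,"tz":-7.376,"turn":0},{"grip":1,"tx":2.132,"ty":-9.56,"tz":-7.376,"turn":0},{"grip":1,"tx":2.132,"ty":-9.56,"tz":-7.376,"turn":0},{"grip":1,"tx":2.132,"ty":-9.56,"tz":-7.376,"turn":0},{"grip":1,"tx":2.132,"ty":-9.56,"tz":-7.376,"turn":0},{"grip":1,"tx":2.132,"ty":-9.56,"tz":-7.376,"turn":0},{"grip":1,"tx":2.132,"ty":-9.56,"tz":-7.376,"turn":0},{"grip":1,"tx":2.132,"ty":-9.56,"tz":-7.376,"turn":0},{"grip":1,"tx":2.132,"ty":-9.56,"tz":-7.376,"turn":0},{"grip":1,"tx":2.132,"ty":-9.56,"tz":-7.376,"turn":0}]'
python3 -m jog '[{"grip":1,"tx":0,"ty":0,"tz":0,"turn":0},{"grip":1,"tx":0,"ty":0,"tz":0,"turn":0}]'
python3 -c "
from h import *
st(); plan(446,110.5,10)
c=manip.camera('scene');cv2.imwrite('pics/s2.png',c['image'][:,:,::-1])"
```

```text
clock: 1.2
eef_pos: [447.0, 108.1, 119.7]
eef_rot: [-2.956, 1.571, -1.731]
wrist_force: [0.3, 0.0, -0.2]
finger_gap: 94.1
clock: 1.37
eef_pos: [446.3, 109.6, 119.7]
eef_rot: [2.001, 1.57, -3.06]
wrist_force: [-0.0, -0.2, -0.1]
finger_gap: 94.3
t 1.37 tcp [446.29 109.57 119.72] xax [-0.001 -0.    -1.   ] jaw [ 0.341  0.94  -0.   ] gap 94.26 F [-0.  -0.2 -0.1] q6 -1.06
to (446, 110.5, 10) tx,ty,tz [2.743 0.012 0.02 ] rows 2.631370287702263
```

View pics/s2.png

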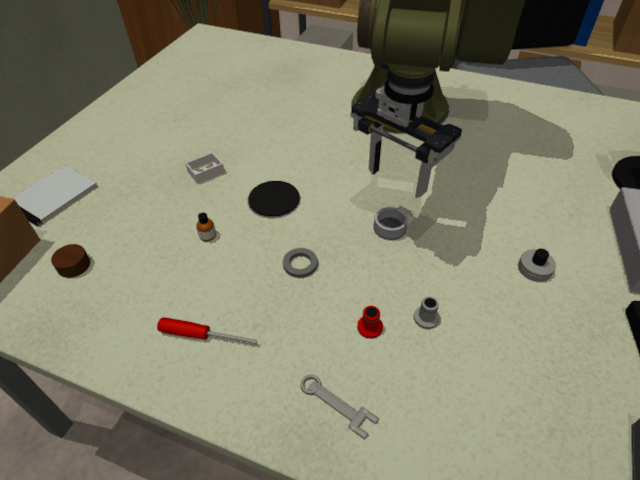

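The picture shows the gripper over the cup at (390,223), with nothing else near. Descending and squeezing to centre the cup along the jaw axis.

```bash

python3 -m jog '[{"grip":1,"tx":1.4,"ty":0,"tz":0,"turn":0.5},{"grip":1,"tx":2.4,"ty":0.01,"tz":0.02,"turn":1},{"grip":1,"tx":2.79,"ty":0.01,"tz":0.02,"turn":1},{"grip":1,"tx":2.79,"ty":0.01,"tz":0.02,"turn":1}]'
python3 -m jog '[{"grip":0.5,"tx":0,"ty":0,"tz":0,"turn":0},{"grip":0.5,"tx":0,"ty":0,"tz":0,"turn":0},{"grip":0.5,"tx":0,"ty":0,"tz":0,"turn":0},{"grip":0.5,"tx":0,"ty":0,"tz":0,"turn":0},{"grip":0.5,"tx":0,"ty":0,"tz":0,"turn":0},{"grip":0.5,"tx":0,"ty":0,"tz":0,"turn":0},{"grip":0.5,"tx":0,"ty":0,"tz":0,"turn":0},{"grip":0.5,"tx":0,"ty":0,"tz":0,"turn":0}]' 8
python3 -c "
from h import *
st()"
```

```text
clock: 1.75
eef_pos: [442.6, 112.3, 4.4]
eef_rot: [2.18, 1.563, -2.98]
wrist_force: [-1.1, 0.3, -0.8]
finger_gap: 94.0
clock: 2.42
eef_pos: [446.6, 111.6, 9.9]
eef_rot: [-1.039, 1.569, 0.083]
wrist_force: [-2.6, -1.9, 10.9]
finger_gap: 64.7
t 2.42 tcp [446.62 111.59   9.85] xax [ 0.002  0.    -1.   ] jaw [0.435 0.901 0.001] gap 64.73 F [-2.6 -1.9 10.9] q6 -0.96
```

```bash

python3 -m jog '[{"grip":0.95,"tx":0,"ty":0,"tz":0,"turn":0},{"grip":0.95,"tx":0,"ty":0,"tz":0,"turn":0},{"grip":0.95,"tx":0,"ty":0,"tz":0,"turn":1},{"grip":0.95,"tx":0,"ty":0,"tz":0,"turn":2},{"grip":0.95,"tx":0,"ty":0,"tz":0,"turn":3},{"grip":0.95,"tx":0,"ty":0,"tz":0,"turn":4},{"grip":0.95,"tx":0,"ty":0,"tz":0,"turn":5},{"grip":0.95,"tx":0,"ty":0,"tz":0,"turn":6},{"grip":0.95,"tx":0,"ty":0,"tz":0,"turn":7},{"grip":0.95,"tx":0,"ty":0,"tz":0,"turn":8},{"grip":0.95,"tx":0,"ty":0,"tz":0,"turn":9},{"grip":0.95,"tx":0,"ty":0,"tz":0,"turn":10}]'
python3 -m jog '[{"grip":0.95,"tx":0,"ty":0,"tz":0,"turn":1},{"grip":0.95,"tx":0,"ty":0,"tz":0,"turn":2},{"grip":0.95,"tx":0,"ty":0,"tz":0,"turn":3},{"grip":0.95,"tx":0,"ty":0,"tz":0,"turn":4},{"grip":0.95,"tx":0,"ty":0,"tz":0,"turn":5},{"grip":0.95,"tx":0,"ty":0,"tz":0,"turn":5}]'
python3 -c "
from h import *
st()"
python3 -m jog '[{"grip":0.5,"tx":0,"ty":0,"tz":0,"turn":0},{"grip":0.5,"tx":0,"ty":0,"tz":0,"turn":0},{"grip":0.5,"tx":0,"ty":0,"tz":0,"turn":0},{"grip":0.5,"tx":0,"ty":0,"tz":0,"turn":0},{"grip":0.5,"tx":0,"ty":0,"tz":0,"turn":0},{"grip":0.5,"tx":0,"ty":0,"tz":0,"turn":0},{"grip":0.5,"tx":0,"ty":0,"tz":0,"turn":0},{"grip":0.5,"tx":0,"ty":0,"tz":0,"turn":0},{"grip":0.5,"tx":0,"ty":0,"tz":0,"turn":0},{"grip":0.5,"tx":0,"ty":0,"tz":0,"turn":0},{"grip":0.5,"tx":0,"ty":0,"tz":0,"turn":0},{"grip":0.5,"tx":0,"ty":0,"tz":0,"turn":0}]' 25
python3 -c "
from h import *
st(); plan(446,110,150);plan(455,-146,150)"
```

```text
clock: 3.42
eef_pos: [446.0, 111.6, 8.8]
eef_rot: [0.479, 1.57, 0.548]
wrist_force: [0.3, 0.3, 0.3]
finger_gap: 89.3
clock: 3.92
eef_pos: [446.1, 111.6, 8.7]
eef_rot: [0.913, 1.57, 0.459]
wrist_force: [0.7, -0.9, -0.3]
finger_gap: 89.5
t 3.92 tcp [446.05 111.63   8.74] xax [ 0.  0. -1.] jaw [ 0.898 -0.439  0.   ] gap 89.49 F [ 0.7 -0.9 -0.3] q6 0.62
clock: 4.92
eef_pos: [446.0, 111.6, 8.6]
eef_rot: [0.276, 1.571, -0.174]
wrist_force: [0.7, 0.0, 0.6]
finger_gap: 66.3
t 4.92 tcp [446.02 111.56   8.6 ] xax [ 0. -0. -1.] jaw [ 0.901 -0.434  0.   ] gap 66.34 F [0.7 0.  0.6] q6 0.61
to (446, 110, 150) tx,ty,tz [-3.535 -0.035  0.017] rows 3.391137016020702
to (455, -146, 150) tx,ty,tz [-3.535 -5.702  3.   ] rows 7.0494314457425835
```

Cup gripped with a 66.3 mm gap, so its true centre is (446.0,111.6). Correcting both cameras by that puts the pad at about (455,-144.7).

```bash

python3 -m jog '[{"grip":0.5,"tx":-0.9,"ty":0,"tz":0,"turn":0},{"grip":0.5,"tx":-1.8,"ty":0,"tz":0,"turn":0},{"grip":0.5,"tx":-2,"ty":-0.7,"tz":0.4,"turn":0},{"grip":0.5,"tx":-2,"ty":-1.4,"tz":0.8,"turn":0},{"grip":0.5,"tx":-2,"ty":-2.1,"tz":1.2,"turn":0},{"grip":0.5,"tx":-2,"ty":-2.8,"tz":1.5,"turn":0},{"grip":0.5,"tx":-2,"ty":-3.5,"tz":1.9,"turn":0},{"grip":0.5,"tx":-2,"ty":-4.2,"tz":2.2,"turn":0},{"grip":0.5,"tx":-2,"ty":-4.9,"tz":2.6,"turn":0},{"grip":0.5,"tx":-2,"ty":-5.3,"tz":2.8,"turn":0},{"grip":0.5,"tx":-2,"ty":-5.67,"tz":2.98,"turn":0},{"grip":0.5,"tx":-2,"ty":-5.67,"tz":2.98,"turn":0}]'
python3 -m jog '[{"grip":0.5,"tx":0,"ty":0,"tz":0,"turn":0},{"grip":0.5,"tx":0,"ty":0,"tz":0,"turn":0},{"grip":0.5,"tx":0,"ty":0,"tz":0,"turn":0}]'
python3 -c "
from h import *
st(); plan(455,-144.7,17)
import cv2
c=manip.camera('scene');cv2.imwrite('pics/s3.png',c['image'][100:340,150:470,::-1])
"
```

```text
clock: 5.92
eef_pos: [454.4, -146.6, 88.2]
eef_rot: [-2.701, 1.57, 3.13]
wrist_force: [-0.2, 0.8, -1.7]
finger_gap: 66.2
clock: 6.17
eef_pos: [454.7, -143.6, 88.5]
eef_rot: [2.971, 1.57, 2.523]
wrist_force: [-0.9, -0.4, -2.4]
finger_gap: 66.5
t 6.17 tcp [ 454.68 -143.56   88.46] xax [-0.  0. -1.] jaw [ 0.901 -0.434 -0.   ] gap 66.52 F [-0.9 -0.4 -2.4] q6 0.07
to (455, -144.7, 17) tx,ty,tz [ 1.786 -0.022  0.02 ] rows 1.7138004959963131
```

View pics/s3.png

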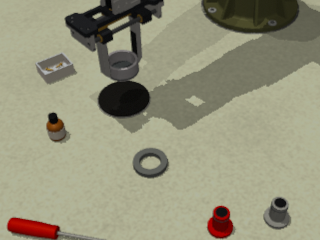

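Cup held level above the pad (crop about (124,65), pad at (124,97)). Lowering slowly.

```bash

python3 -m jog '[{"grip":0.5,"tx":0.6,"ty":-0.02,"tz":0.02,"turn":0},{"grip":0.5,"tx":1.2,"ty":-0.02,"tz":0.02,"turn":0},{"grip":0.5,"tx":1.55,"ty":-0.02,"tz":0.02,"turn":0},{"grip":0.5,"tx":1.7,"ty":-0.02,"tz":0.02,"turn":0},{"grip":0.5,"tx":1.75,"ty":-0.02,"tz":0.02,"turn":0},{"grip":0.5,"tx":1.78,"ty":-0.02,"tz":0.02,"turn":0},{"grip":0.5,"tx":1.79,"ty":-0.02,"tz":0.02,"turn":0},{"grip":0.5,"tx":1.8,"ty":-0.02,"tz":0.02,"turn":0},{"grip":0.5,"tx":1.8,"ty":-0.02,"tz":0.02,"turn":0}]'
python3 -c "
from h import *
st()"
python3 -m jog '[{"grip":0.8,"tx":0,"ty":0,"tz":0,"turn":0},{"grip":1,"tx":0,"ty":0,"tz":0,"turn":0},{"grip":1,"tx":0,"ty":0,"tz":0,"turn":0},{"grip":1,"tx":0,"ty":0,"tz":0,"turn":0},{"grip":1,"tx":-0.8,"ty":0,"tz":0,"turn":0},{"grip":1,"tx":-1.8,"ty":0,"tz":0,"turn":0},{"grip":1,"tx":-2.5,"ty":0,"tz":0,"turn":0},{"grip":1,"tx":-2.5,"ty":-1,"tz":0,"turn":0},{"grip":1,"tx":-2.5,"ty":-2,"tz":0,"turn":0},{"grip":1,"tx":-2.5,"ty":-3,"tz":0,"turn":0},{"grip":1,"tx":-2.5,"ty":-3.5,"tz":0,"turn":0},{"grip":1,"tx":-2.5,"ty":-3.5,"tz":0,"turn":0}]'
python3 - <<'E'
from h import *
st()
t=[]
for n in("top","scene"):
    c=manip.camera(n); u,v=proj(c,(455,-145,20)).astype(int); print(n,u,v)
    t.append(cv2.resize(c["image"][v-40:v+40,u-40:u+40],(400,400),interpolation=cv2.INTER_NEAREST)[:,:,::-1])
    np.save(n,c["image"])
cv2.imwrite("pics/h4.png",np.hstack(t))
E
```

```text
clock: 6.97
eef_pos: [455.5, -145.7, 17.2]
eef_rot: [0.042, 1.57, -0.408]
wrist_force: [-0.2, -0.3, -2.7]
finger_gap: 66.5
t 6.97 tcp [ 455.5  -145.66   17.2 ] xax [ 0.001 -0.    -1.   ] jaw [ 0.901 -0.434  0.001] gap 66.48 F [-0.2 -0.3 -2.7] q6 0.06
clock: 7.97
eef_pos: [392.8, -274.5, 116.7]
eef_rot: [-0.844, 1.57, -1.297]
wrist_force: [0.3, -0.2, 0.9]
finger_gap: 94.0
t 7.97 tcp [ 392.82 -274.54  116.74] xax [ 0.    -0.001 -1.   ] jaw [ 0.899 -0.438  0.   ] gap 94.04 F [ 0.3 -0.2  0.9] q6 -0.23
top 391 291
scene 273 192
```

View pics/h4.png

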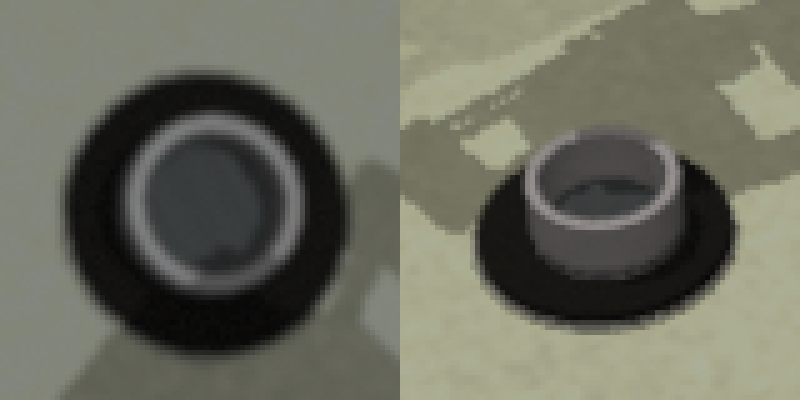

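Cup stands upright on the pad. Next, its centring relative to the pad from both views.

```bash
cat > m.py <<'E'
from h import *
for n,(u,v) in(("top",(391,291)),("scene",(273,192))):
    c=manip.camera(n); im=cv2.cvtColor(c["image"],cv2.COLOR_RGB2GRAY)[v-40:v+40,u-40:u+40]
    big=cv2.resize(im,None,fx=4,fy=4,interpolation=cv2.INTER_CUBIC)
    dark=(big<45).astype(np.uint8); cs,_=cv2.findContours(dark,cv2.RETR_EXTERNAL,cv2.CHAIN_APPROX_NONE)
    hull=cv2.convexHull(max(cs,key=cv2.contourArea)); 
    f=np.zeros_like(dark); cv2.drawContours(f,[hull],-1,1,-1); pc=None
    def tow(k,z): return np.array([cast(c,(p[0]/4-.375+u-40,p[1]/4-.375+v-40),z)[:2] for p in k.reshape(-1,2)],np.float32)
    # pad: circle through the hull points laid on the pad top
    fill=np.zeros_like(f); w=tow(hull,8); A=np.c_[2*w,np.ones(len(w))]; s=np.linalg.lstsq(A,(w**2).sum(1),rcond=None)[0]
    print(n,"pad",s[:2].round(2),"R",np.sqrt(s[2]+s[0]**2+s[1]**2).round(1), "minEncl",np.round(cv2.minEnclosingCircle(w)[0],2))
    thr=105 if n=="top" else 125
    inner=cv2.erode(f,np.ones((9,9)))
    b=((big>thr)&(inner>0)).astype(np.uint8) if n=="top" else (big>thr).astype(np.uint8)
    cs,_=cv2.findContours(b,cv2.RETR_EXTERNAL,cv2.CHAIN_APPROX_NONE)
    cs=[k for k in cs if abs(k.reshape(-1,2).mean(0)-160).max()<40 and len(k)>150]
    if cs:
        w=tow(cv2.convexHull(max(cs,key=len)),38); A=np.c_[2*w,np.ones(len(w))]; s=np.linalg.lstsq(A,(w**2).sum(1),rcond=None)[0]
        print(n,"rim",s[:2].round(2),"R",np.sqrt(s[2]+s[0]**2+s[1]**2).round(1))
E
python3 m.py
```

```text
top pad [ 452.79 -147.24] R 53.4 minEncl [ 453.27 -147.21]
top rim [ 455.33 -144.98] R 31.7
scene pad [ 458.25 -143.61] R 54.9 minEncl [ 458.39 -143.68]
scene rim [ 450.87 -158.77] R 45.0
```

```bash
cat > m2.py <<'E'
from h import *
def fitc(w): 
    A=np.c_[2*w,np.ones(len(w))]; s=np.linalg.lstsq(A,(w**2).sum(1),rcond=None)[0]; return s[:2].round(2),np.sqrt(s[2]+s[0]**2+s[1]**2).round(1)
for n,(u,v) in(("top",(391,291)),("scene",(273,192))):
    c=manip.camera(n); im=c["image"][v-40:v+40,u-40:u+40].astype(np.float32)
    big=cv2.resize(im,None,fx=4,fy=4,interpolation=cv2.INTER_LINEAR)
    m=((big[...,2]>big[...,1]*.97)&(big.sum(2)>(270 if n=="top" else 330))).astype(np.uint8)
    m=cv2.morphologyEx(m,cv2.MORPH_OPEN,np.ones((3,3),np.uint8))
    cs,_=cv2.findContours(m,cv2.RETR_EXTERNAL,cv2.CHAIN_APPROX_NONE)
    k=cv2.convexHull(max(cs,key=cv2.contourArea)).reshape(-1,2)
    w=np.array([cast(c,(p[0]/4-.375+u-40,p[1]/4-.375+v-40),38)[:2] for p in k],np.float32)
    print(n,"rim",fitc(w))
    o=big.copy(); cv2.polylines(o,[k.reshape(-1,1,2)],True,(255,0,0),1)
    d=cv2.inRange(big,(0,0,0),(48,48,48))
    if n=="scene":d[:150]=0
    cs,_=cv2.findContours(d,cv2.RETR_EXTERNAL,cv2.CHAIN_APPROX_NONE); k=cv2.convexHull(max(cs,key=cv2.contourArea))
    cv2.polylines(o,[k],True,(0,255,0),1)
    cv2.imwrite(f"pics/m_{n}.png",o[:,:,::-1])
a=[cv2.imread(f"pics/m_{n}.png") for n in("top","scene")]; cv2.imwrite("pics/m.png",np.hstack(a))
E
python3 m2.py
```

```text
top rim (array([ 455.25, -144.94]), np.float64(32.4))
scene rim (array([ 458.21, -142.48]), np.float64(31.6))[ WARN:0@1.306] global loadsave.cpp:1063 imwrite_ Unsupported depth image for selected encoder is fallbacked to CV_8U.
```

View pics/m.png

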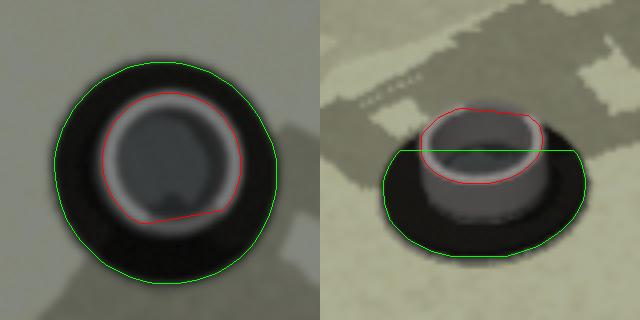

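```bash
python3 - <<'E'
from h import *
for n,(u,v),pad,rim in(("top",(391,291),(165.5,173),(170.5,163.5)),("scene",(273,192),None,(483-320,144))):
    c=manip.camera(n)
    g=lambda p:np.array([p[0]/4-.375+u-40,p[1]/4-.375+v-40])
    b=np.array([458.3,-143.6]) if pad is None else None
    r=cast(c,g(rim),38)[:2]; p=cast(c,g(pad),8)[:2] if pad else b
    print(n,"rim",r,"pad",p,"diff",r-p)
    big=cv2.resize(c["image"][v-40:v+40,u-40:u+40],None,fx=4,fy=4,interpolation=cv2.INTER_LINEAR).astype(int).sum(2)
    print("row profile",big[int(rim[1]),40:300:4]); print("col profile",big[30:300:4,int(rim[0])])
E
```

```text
top rim [ 454.28229802 -144.47930429] pad [ 451.94565288 -147.16879377] diff [2.33664514 2.68948947]
row profile [386 365 300 192  96  54  50  51  45  44  38  31  39  72 130 223 321 367
 341 266 201 178 178 181 182 184 181 179 179 177 177 179 179 182 179 177
 178 178 179 181 181 171 143 120 118 129 170 252 333 349 273 153  71  52
  51  51  52  49  67 130 211 264 282 286 287]
col profile [386 388 389 388 387 379 340 251 139  63  50  54  53  55  99 211 321 361
 325 240 156 130 145 165 172 178 174 177 177 180 177 181 179 182 182 182
 180 181 180 176 166 144 120 112 110 110 126 172 224 246 219 153  80  38
  27  29  28  29  30  33  27  31  50 119 196 240 264 275]
scene rim [ 458.64321451 -141.15491316] pad [ 458.3 -143.6] diff [0.34321451 2.44508684]
row profile [330 333 334 334 334 332 331 331 331 321 272 179  96  64 121 300 410 330
 211 177 187 196 202 207 206 202 192 182 173 166 154 145 142 143 140 143
 153 175 192 201 203 211 225 334 422 383 239  93  40  39  40  48 107 225
 306 326 326 323 323 326 329 328 324 323 340]
col profile [349 329 332 330 329 330 332 329 329 330 325 324 326 323 325 329 332 318
 296 276 230 217 219 221 222 224 224 214 174 128 149 174 183 182 181 191
 278 404 387 229 226 223 226 226 226 225 204 156 123  66  63  65  64  64
  65  55  53 180 275 356 479 473 476 488 483 477 479 479]
```

```bash
python3 - <<'E'
from h import *
c=manip.camera("scene");u,v=273,192
g=lambda p:np.array([p[0]/4-.375+u-40,p[1]/4-.375+v-40])
r=cast(c,g((161.5,185)),38)[:2]; e=c["eye"][:2]-r; e/=np.linalg.norm(e); print("rim c",r-33*e)
for z in(0,8):
    r=cast(c,g((163,256.5)),z)[:2]; print("pad c",z,r-55*e)
# visible left/right extremes of rim and pad
st(); plan(455.5,-145.7,110); plan(455.5,-145.7,17.5)
E
```

```text
rim c [ 458.9496117  -144.70464816]
pad c 0 [ 452.7502921  -152.39828156]
pad c 8 [ 459.86802772 -148.15593226]
t 8.42 tcp [ 394.66 -271.08  116.6 ] xax [ 0. -0. -1.] jaw [ 0.901 -0.433  0.   ] gap 93.92 F [-0.1 -0.2  0.2] q6 -0.23
to (455.5, -145.7, 110) tx,ty,tz [0.165 3.484 0.012] rows 3.3456367892150727
to (455.5, -145.7, 17.5) tx,ty,tz [2.477 3.484 0.012] rows 4.100668207574943
```

Both views put the cup about 2.5 mm off in +y, and about 1.5 mm off in +x. Regrasping to shift it by (-1.5,-2.5) mm.

```bash

python3 -m jog '[{"grip":1,"tx":0.1,"ty":0.9,"tz":0,"turn":0},{"grip":1,"tx":0.1,"ty":1.8,"tz":0.01,"turn":0},{"grip":1,"tx":0.1,"ty":2.7,"tz":0.01,"turn":0},{"grip":1,"tx":0.1,"ty":3.484,"tz":0.012,"turn":0},{"grip":1,"tx":0.1,"ty":3.484,"tz":0.012,"turn":0},{"grip":1,"tx":0.8,"ty":3.484,"tz":0.012,"turn":0},{"grip":1,"tx":1.6,"ty":3.484,"tz":0.012,"turn":0},{"grip":1,"tx":2.2,"ty":3.484,"tz":0.012,"turn":0},{"grip":1,"tx":2.45,"ty":3.484,"tz":0.012,"turn":0},{"grip":1,"tx":2.477,"ty":3.484,"tz":0.012,"turn":0}]'
python3 -m jog '[{"grip":0.5,"tx":0,"ty":0,"tz":0,"turn":0},{"grip":0.5,"tx":0,"ty":0,"tz":0,"turn":0},{"grip":0.5,"tx":0,"ty":0,"tz":0,"turn":0},{"grip":0.5,"tx":0,"ty":0,"tz":0,"turn":0},{"grip":0.5,"tx":0,"ty":0,"tz":0,"turn":0},{"grip":0.5,"tx":0,"ty":0,"tz":0,"turn":0},{"grip":0.5,"tx":-0.05,"ty":0,"tz":0,"turn":0},{"grip":0.5,"tx":-0.1,"ty":0,"tz":0,"turn":0},{"grip":0.5,"tx":-0.1,"ty":-0.0725,"tz":-0.007,"turn":0},{"grip":0.5,"tx":-0.1,"ty":-0.0725,"tz":-0.007,"turn":0},{"grip":0.5,"tx":-0.1,"ty":-0.0725,"tz":-0.007,"turn":0}]' 25
python3 -m jog '[{"grip":0.5,"tx":0.05,"ty":0,"tz":0,"turn":0},{"grip":0.5,"tx":0.1,"ty":0,"tz":0,"turn":0},{"grip":0.5,"tx":0.1,"ty":0,"tz":0,"turn":0},{"grip":0.5,"tx":0.1,"ty":0,"tz":0,"turn":0}]'
python3 -c "
from h import *
st()"
python3 -m jog '[{"grip":0.8,"tx":0,"ty":0,"tz":0,"turn":0},{"grip":1,"tx":0,"ty":0,"tz":0,"turn":0},{"grip":1,"tx":0,"ty":0,"tz":0,"turn":0},{"grip":1,"tx":0,"ty":0,"tz":0,"turn":0},{"grip":1,"tx":-0.8,"ty":0,"tz":0,"turn":0},{"grip":1,"tx":-1.8,"ty":0,"tz":0,"turn":0},{"grip":1,"tx":-2.8,"ty":0,"tz":0,"turn":0},{"grip":1,"tx":-2.8,"ty":0,"tz":0,"turn":0}]'
python3 -c "
from h import *
st();plan(575,95,130)"
```

```text
clock: 9.25
eef_pos: [454.3, -146.0, 15.9]
eef_rot: [-3.068, 1.567, 2.766]
wrist_force: [0.0, -0.3, 0.2]
finger_gap: 94.0
clock: 10.17
eef_pos: [453.6, -149.0, 21.4]
eef_rot: [-3.013, 1.571, 2.821]
wrist_force: [-0.1, 0.8, -2.6]
finger_gap: 66.3
clock: 10.5
eef_pos: [453.8, -148.9, 18.1]
eef_rot: [-1.736, 1.571, -2.186]
wrist_force: [-5.5, 1.2, 12.9]
finger_gap: 66.6
t 10.5 tcp [ 453.84 -148.85   18.09] xax [-0. -0. -1.] jaw [ 0.901 -0.434 -0.   ] gap 66.59 F [-5.5  1.2 12.9] q6 0.06
clock: 11.17
eef_pos: [456.5, -149.9, 136.2]
eef_rot: [0.06, 1.561, -0.39]
wrist_force: [1.3, -0.4, 0.9]
finger_gap: 94.3
t 11.17 tcp [ 456.52 -149.88  136.24] xax [ 0.009 -0.004 -1.   ] jaw [ 0.901 -0.434  0.01 ] gap 94.32 F [ 1.3 -0.4  0.9] q6 0.06
to (575, 95, 130) tx,ty,tz [0.16  6.801 0.007] rows 6.525353793031022
```

```bash
python3 - <<'E'
from h import *
for n,mc,kb in(("top",(194,202),(104,300)),("scene",(431,303),(540,256))):
    c=manip.camera(n); g=cv2.cvtColor(c["image"],cv2.COLOR_RGB2GRAY)
    for nm,s,z in(("mic",mc,46),("knob",kb,34)):
        u,v=s; w=g[v-12:v+13,u-12:u+13]; m=(w<45).astype(np.uint8)
        nl,l,stt,ce=cv2.connectedComponentsWithStats(m); i=1+np.argmax(stt[1:,4]); p=ce[i]+[u-12,v-12]
        print(n,nm,p.round(1),stt[i],cast(c,p,z).round(1))
plan(600,200,130)
E
```

```text
top mic [193.7 201.5] [ 8  8  8  8 48] [630.5 229.   46. ]
top knob [104.5 299.9] [  5   7  16  11 145] [448.6 389.9  34. ]
scene mic [429.9 302.5] [ 6  7 11  9 74] [630.3 230.6  46. ]
scene knob [540.2 256.8] [  5   5  16  17 199] [448.5 391.9  34. ]
to (600, 200, 130) tx,ty,tz [ 0.011  9.442 -0.511] rows 9.06997865738309
```

Both views agree: mic at (630.4,230) and knob at (448.5,391). Moving over the mic.

```bash

python3 -m jog '[{"grip":0.7,"tx":0,"ty":0.9,"tz":-0.05,"turn":0},{"grip":0.7,"tx":0,"ty":1.8,"tz":-0.1,"turn":0},{"grip":0.7,"tx":0,"ty":2.7,"tz":-0.15,"turn":0},{"grip":0.7,"tx":0,"ty":3.6,"tz":-0.2,"turn":0},{"grip":0.7,"tx":0,"ty":4.5,"tz":-0.25,"turn":0},{"grip":0.7,"tx":0,"ty":5.4,"tz":-0.3,"turn":0},{"grip":0.7,"tx":0,"ty":6.3,"tz":-0.35,"turn":0},{"grip":0.7,"tx":0,"ty":7.2,"tz":-0.4,"turn":0},{"grip":0.7,"tx":0,"ty":8.1,"tz":-0.45,"turn":0},{"grip":0.7,"tx":0,"ty":9,"tz":-0.5,"turn":0},{"grip":0.7,"tx":0,"ty":9.44,"tz":-0.51,"turn":0},{"grip":0.7,"tx":0,"ty":9.44,"tz":-0.51,"turn":0}]'
python3 -m jog '[{"grip":0.7,"tx":0,"ty":0,"tz":0,"turn":0},{"grip":0.7,"tx":0,"ty":0,"tz":0,"turn":0}]'
python3 -c "
from h import *
st();plan(630.4,230,29)"
python3 m2.py; python3 m.py
```

```text
clock: 12.27
eef_pos: [599.3, 203.2, 126.6]
eef_rot: [-2.543, 1.568, -2.99]
wrist_force: [-0.7, -0.2, -0.3]
finger_gap: 65.7
clock: 12.43
eef_pos: [598.9, 199.3, 128.0]
eef_rot: [-2.356, 1.568, -2.806]
wrist_force: [0.6, -0.3, 0.1]
finger_gap: 65.8
t 12.43 tcp [598.86 199.26 128.  ] xax [-0.002 -0.001 -1.   ] jaw [ 0.9   -0.435 -0.002] gap 65.82 F [ 0.6 -0.3  0.1] q6 0.71
to (630.4, 230, 29) tx,ty,tz [2.473 1.039 0.38 ] rows 2.598514895474116
top rim (array([ 453.74, -147.48]), np.float64(33.2))
scene rim (array([ 457.02, -144.78]), np.float64(31.8))
top pad [ 453.32 -146.85] R 52.4 minEncl [ 453.33 -146.68]
top rim [ 453.77 -147.52] R 32.6
scene pad [ 458.49 -143.42] R 54.4 minEncl [ 458.41 -143.57]
scene rim [ 457.41 -145.55] R 150.1[ WARN:0@1.421] global loadsave.cpp:1063 imwrite_ Unsupported depth image for selected encoder is fallbacked to CV_8U.
```

View pics/m.png

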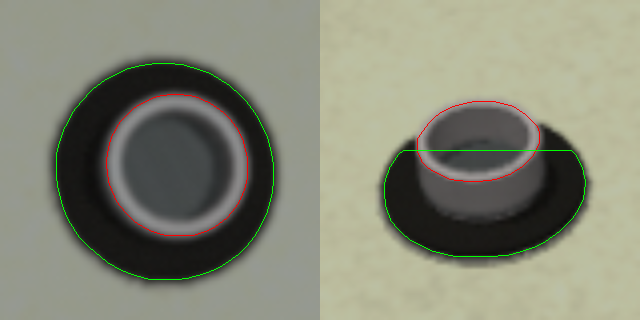

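The cup now sits within about 1 mm of the pad centre in both views: rim fit at crop (177,165) inside the pad circle. Cup centre by TCP is (453.8,-148.9). Now grasping the mic.

```bash

python3 -m jog '[{"grip":0.7,"tx":0.2,"ty":1.039,"tz":0.38,"turn":0},{"grip":0.7,"tx":0.2,"ty":1.039,"tz":0.38,"turn":0},{"grip":0.7,"tx":0.9,"ty":1.039,"tz":0.38,"turn":0},{"grip":0.7,"tx":1.7,"ty":1.039,"tz":0.38,"turn":0},{"grip":0.7,"tx":2.2,"ty":1.039,"tz":0.38,"turn":0},{"grip":0.7,"tx":2.42,"ty":1.039,"tz":0.38,"turn":0},{"grip":0.7,"tx":2.473,"ty":1.039,"tz":0.38,"turn":0},{"grip":0.7,"tx":2.473,"ty":1.039,"tz":0.38,"turn":0},{"grip":0.7,"tx":2.473,"ty":1.039,"tz":0.38,"turn":0}]'
python3 -m jog '[{"grip":0.1,"tx":0,"ty":0,"tz":0,"turn":0},{"grip":0.1,"tx":0,"ty":0,"tz":0,"turn":0},{"grip":0.1,"tx":0,"ty":0,"tz":0,"turn":0},{"grip":0.1,"tx":0,"ty":0,"tz":0,"turn":0},{"grip":0.1,"tx":0,"ty":0,"tz":0,"turn":0},{"grip":0.1,"tx":0,"ty":0,"tz":0,"turn":0},{"grip":0.1,"tx":0,"ty":0,"tz":0,"turn":0},{"grip":0.1,"tx":0,"ty":0,"tz":0,"turn":0},{"grip":0.1,"tx":0,"ty":0,"tz":0,"turn":0}]' 6
python3 -c "
from h import *
st()
t=[]
for n in('top','scene'):
    c=manip.camera(n);u,v=proj(c,(630,230,30)).astype(int);t.append(cv2.resize(c['image'][v-50:v+50,u-50:u+50,::-1],(400,400)))
cv2.imwrite('pics/mic1.png',np.hstack(t))"
```

```text
clock: 13.38
eef_pos: [632.1, 231.0, 32.4]
eef_rot: [0.742, 1.568, 0.293]
wrist_force: [0.1, 0.6, -0.3]
finger_gap: 65.9
clock: 14.13
eef_pos: [631.3, 231.0, 30.7]
eef_rot: [0.867, 1.571, 0.417]
wrist_force: [-0.4, 1.1, 1.0]
finger_gap: 27.8
t 14.13 tcp [631.27 230.99  30.66] xax [ 0.  0. -1.] jaw [ 0.901 -0.435  0.   ] gap 27.78 F [-0.4  1.1  1. ] q6 0.75
```

View pics/mic1.png

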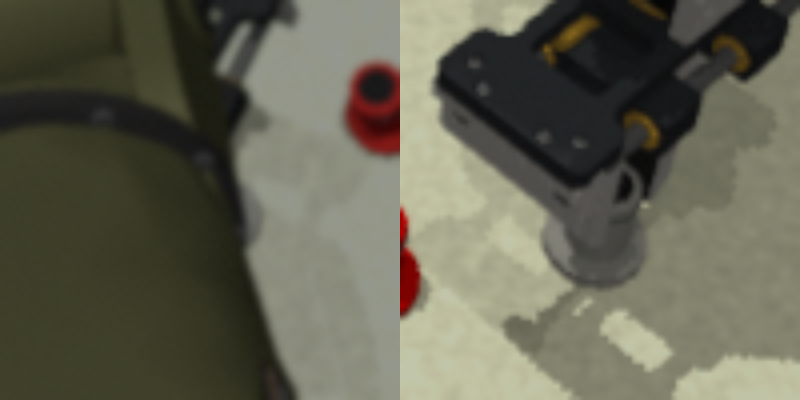

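The scene view shows the mic foot at (595,255) upright between the fingers, with the gap at 27.8 mm and the red one clear. Second squeeze at 90°.

```bash

python3 -m jog '[{"grip":0.6,"tx":0,"ty":0,"tz":0,"turn":0},{"grip":0.6,"tx":0,"ty":0,"tz":0,"turn":0},{"grip":0.6,"tx":0,"ty":0,"tz":0,"turn":-1},{"grip":0.6,"tx":0,"ty":0,"tz":0,"turn":-2},{"grip":0.6,"tx":0,"ty":0,"tz":0,"turn":-3},{"grip":0.6,"tx":0,"ty":0,"tz":0,"turn":-4},{"grip":0.6,"tx":0,"ty":0,"tz":0,"turn":-5},{"grip":0.6,"tx":0,"ty":0,"tz":0,"turn":-6},{"grip":0.6,"tx":0,"ty":0,"tz":0,"turn":-7},{"grip":0.6,"tx":0,"ty":0,"tz":0,"turn":-8},{"grip":0.6,"tx":0,"ty":0,"tz":0,"turn":-9},{"grip":0.6,"tx":0,"ty":0,"tz":0,"turn":-10}]'
python3 -m jog '[{"grip":0.6,"tx":0,"ty":0,"tz":0,"turn":-1},{"grip":0.6,"tx":0,"ty":0,"tz":0,"turn":-2},{"grip":0.6,"tx":0,"ty":0,"tz":0,"turn":-3},{"grip":0.6,"tx":0,"ty":0,"tz":0,"turn":-4},{"grip":0.6,"tx":0,"ty":0,"tz":0,"turn":-5},{"grip":0.6,"tx":0,"ty":0,"tz":0,"turn":-5}]'
python3 -m jog '[{"grip":0.1,"tx":0,"ty":0,"tz":0,"turn":0},{"grip":0.1,"tx":0,"ty":0,"tz":0,"turn":0},{"grip":0.1,"tx":0,"ty":0,"tz":0,"turn":0},{"grip":0.1,"tx":0,"ty":0,"tz":0,"turn":0},{"grip":0.1,"tx":0,"ty":0,"tz":0,"turn":0},{"grip":0.1,"tx":0,"ty":0,"tz":0,"turn":0},{"grip":0.1,"tx":0,"ty":0,"tz":0,"turn":0},{"grip":0.1,"tx":0,"ty":0,"tz":0,"turn":0},{"grip":0.1,"tx":0,"ty":0,"tz":0,"turn":0},{"grip":0.1,"tx":0,"ty":0,"tz":0,"turn":0}]' 6
python3 -m jog '[{"grip":0.1,"tx":0,"ty":0,"tz":0,"turn":0},{"grip":0.1,"tx":0,"ty":0,"tz":0,"turn":0}]' 20
python3 -c "
from h import *
st();plan(631,231,110);plan(453.8,-148.9,110)"
```

```text
clock: 15.23
eef_pos: [631.2, 231.0, 30.5]
eef_rot: [2.657, 1.571, -3.023]
wrist_force: [-0.5, -0.2, -0.1]
finger_gap: 56.9
clock: 15.73
eef_pos: [631.2, 230.9, 30.5]
eef_rot: [2.262, 1.571, -2.895]
wrist_force: [-0.2, -0.3, 0.4]
finger_gap: 56.5
clock: 16.57
eef_pos: [631.2, 230.9, 30.6]
eef_rot: [3.132, 1.571, -2.03]
wrist_force: [-0.7, -0.9, 0.8]
finger_gap: 27.9
clock: 16.73
eef_pos: [631.2, 230.9, 30.6]
eef_rot: [3.028, 1.571, -2.134]
wrist_force: [0.2, -1.3, 0.6]
finger_gap: 27.8
t 16.73 tcp [631.23 230.92  30.56] xax [-0. -0. -1.] jaw [ 0.435  0.901 -0.   ] gap 27.84 F [ 0.2 -1.3  0.6] q6 -0.82
to (631, 231, 110) tx,ty,tz [-1.986e+00  6.000e-03 -1.000e-03] rows 1.9050180994296069
to (453.8, -148.9, 110) tx,ty,tz [ -1.985  -0.131 -10.48 ] rows 10.232045562008887
```

```bash

python3 -m jog '[{"grip":0.1,"tx":-1,"ty":0,"tz":0,"turn":0},{"grip":0.1,"tx":-1.9,"ty":0,"tz":-0.4,"turn":0},{"grip":0.1,"tx":-2,"ty":-0.01,"tz":-1.3,"turn":0},{"grip":0.1,"tx":-2,"ty":-0.03,"tz":-2.2,"turn":0},{"grip":0.1,"tx":-2,"ty":-0.05,"tz":-3.1,"turn":0},{"grip":0.1,"tx":-2,"ty":-0.05,"tz":-4,"turn":0},{"grip":0.1,"tx":-2,"ty":-0.06,"tz":-4.9,"turn":0},{"grip":0.1,"tx":-2,"ty":-0.08,"tz":-5.8,"turn":0},{"grip":0.1,"tx":-2,"ty":-0.09,"tz":-6.7,"turn":0},{"grip":0.1,"tx":-2,"ty":-0.1,"tz":-7.6,"turn":0},{"grip":0.1,"tx":-2,"ty":-0.12,"tz":-8.5,"turn":0},{"grip":0.1,"tx":-2,"ty":-0.13,"tz":-9.4,"turn":0}]'
python3 -m jog '[{"grip":0.1,"tx":0,"ty":0,"tz":-0.6,"turn":0},{"grip":0.1,"tx":0,"ty":0,"tz":-1,"turn":0},{"grip":0.1,"tx":0,"ty":0,"tz":-1.08,"turn":0},{"grip":0.1,"tx":0,"ty":0,"tz":-1.08,"turn":0},{"grip":0.1,"tx":0,"ty":0,"tz":-1.08,"turn":0},{"grip":0.1,"tx":0,"ty":0,"tz":-1.08,"turn":0}]'
python3 -c "
from h import *
st();plan(453.8,-148.9,44);plan(453.8,-148.9,60)
c=manip.camera('scene');cv2.imwrite('pics/mic2.png',cv2.resize(c['image'][110:260,190:390,::-1],(600,450)))"
```

```text
clock: 17.73
eef_pos: [471.6, -111.2, 110.7]
eef_rot: [-1.022, 1.57, 0.099]
wrist_force: [0.2, -0.9, -1.0]
finger_gap: 27.4
clock: 18.23
eef_pos: [454.2, -148.0, 110.5]
eef_rot: [-0.03, 1.571, 1.092]
wrist_force: [0.7, 0.3, -1.3]
finger_gap: 27.3
t 18.23 tcp [ 454.21 -147.99  110.54] xax [ 0.  0. -1.] jaw [0.434 0.901 0.   ] gap 27.28 F [ 0.7  0.3 -1.3] q6 -1.51
to (453.8, -148.9, 44) tx,ty,tz [ 1.663e+00 -1.000e-03 -2.500e-02] rows 1.5957702857456888
to (453.8, -148.9, 60) tx,ty,tz [ 1.263e+00 -1.000e-03 -2.500e-02] rows 1.2121341872315157
```

View pics/mic2.png

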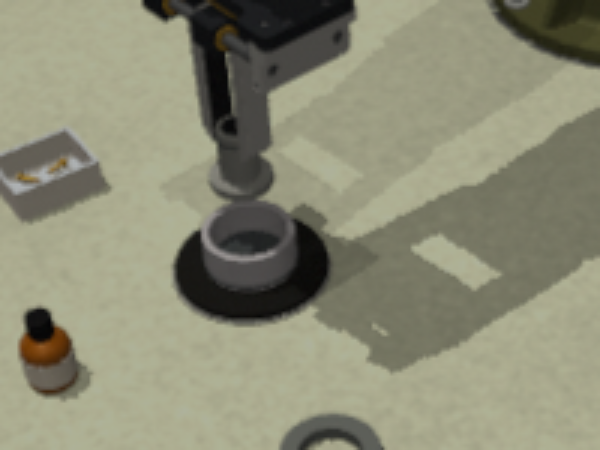

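Mic hangs upright at (240,170), above the cup at (248,245). Lowering.

```bash

python3 -m jog '[{"grip":0.1,"tx":0.3,"ty":0,"tz":-0.025,"turn":0},{"grip":0.1,"tx":0.6,"ty":0,"tz":-0.025,"turn":0},{"grip":0.1,"tx":0.9,"ty":0,"tz":-0.025,"turn":0},{"grip":0.1,"tx":1.2,"ty":0,"tz":-0.025,"turn":0},{"grip":0.1,"tx":1.4,"ty":0,"tz":-0.025,"turn":0},{"grip":0.1,"tx":1.55,"ty":0,"tz":-0.025,"turn":0},{"grip":0.1,"tx":1.62,"ty":0,"tz":-0.025,"turn":0},{"grip":0.1,"tx":1.66,"ty":0,"tz":-0.025,"turn":0},{"grip":0.1,"tx":1.675,"ty":0,"tz":-0.025,"turn":0},{"grip":0.1,"tx":1.675,"ty":0,"tz":-0.025,"turn":0},{"grip":0.1,"tx":1.675,"ty":0,"tz":-0.025,"turn":0}]'
python3 -c "
from h import *
st()"
python3 -m jog '[{"grip":0.4,"tx":0,"ty":0,"tz":0,"turn":0},{"grip":0.5,"tx":0,"ty":0,"tz":0,"turn":0},{"grip":0.6,"tx":0,"ty":0,"tz":0,"turn":0},{"grip":0.6,"tx":0,"ty":0,"tz":0,"turn":0},{"grip":0.6,"tx":-0.5,"ty":0,"tz":0,"turn":0},{"grip":0.6,"tx":-1.3,"ty":0,"tz":0,"turn":0},{"grip":1,"tx":-2.2,"ty":0,"tz":0,"turn":0},{"grip":1,"tx":-2.2,"ty":0,"tz":0,"turn":0}]'
python3 -c "
from h import *
st();plan(599.5,-20,110)"
```

```text
clock: 19.2
eef_pos: [453.6, -149.9, 44.0]
eef_rot: [-1.537, 1.57, -0.416]
wrist_force: [0.1, 0.2, -1.8]
finger_gap: 27.5
t 19.2 tcp [ 453.56 -149.85   43.97] xax [ 0.001 -0.    -1.   ] jaw [0.435 0.901 0.   ] gap 27.48 F [ 0.1  0.2 -1.8] q6 -1.52
clock: 19.87
eef_pos: [455.7, -150.7, 137.5]
eef_rot: [-1.516, 1.562, -0.395]
wrist_force: [0.9, 0.1, 1.2]
finger_gap: 66.7
t 19.87 tcp [ 455.67 -150.69  137.54] xax [ 0.008 -0.003 -1.   ] jaw [0.434 0.901 0.   ] gap 66.73 F [0.9 0.1 1.2] q6 -1.52
to (599.5, -20, 110) tx,ty,tz [ 0.707 -1.813  4.505] rows 4.706898510328418
```

Mic released inside the cup. Now to the ring at about (599.5,-20).

```bash

python3 -m jog '[{"grip":1,"tx":0,"ty":-0.36,"tz":0.9,"turn":0},{"grip":1,"tx":0,"ty":-0.73,"tz":1.8,"turn":0},{"grip":1,"tx":0,"ty":-1.09,"tz":2.7,"turn":0},{"grip":1,"tx":0,"ty":-1.45,"tz":3.6,"turn":0},{"grip":1,"tx":0.3,"ty":-1.813,"tz":4.505,"turn":0},{"grip":1,"tx":0.7,"ty":-1.813,"tz":4.505,"turn":0},{"grip":1,"tx":0.7,"ty":-1.813,"tz":4.505,"turn":0},{"grip":1,"tx":0.7,"ty":-1.813,"tz":4.505,"turn":0},{"grip":1,"tx":0.7,"ty":-1.813,"tz":4.505,"turn":0}]'
python3 -c "
from h import *
st();plan(599.5,-20,4)
t=[]
for n,p in(('top',(454,-149,40)),('scene',(454,-149,40)),('scene',(599,-20,20))):
    c=manip.camera(n);u,v=proj(c,p).astype(int);t.append(cv2.resize(c['image'][v-40:v+40,u-40:u+40,::-1],(260,260)))
cv2.imwrite('pics/mic3.png',np.hstack(t))"
```

```text
clock: 20.62
eef_pos: [596.8, -19.7, 104.4]
eef_rot: [-1.385, 1.57, -0.264]
wrist_force: [-0.1, -0.1, 0.4]
finger_gap: 94.5
t 20.62 tcp [596.76 -19.71 104.37] xax [ 0.001 -0.    -1.   ] jaw [0.435 0.9   0.   ] gap 94.48 F [-0.1 -0.1  0.4] q6 -1.21
to (599.5, -20, 4) tx,ty,tz [ 2.509 -0.064  0.023] rows 2.4078118889220472
```

View pics/mic3.png

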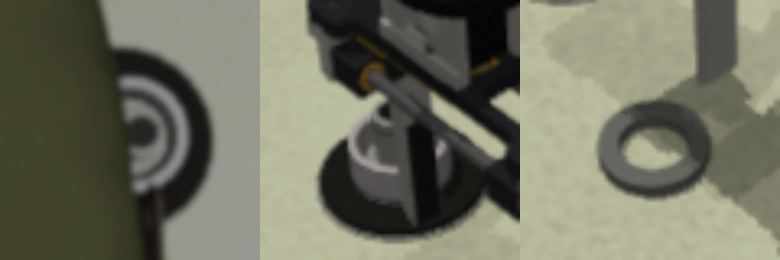

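Mic stands in the cup (top crop (145,130), concentric with the rim). The ring is at right (655,150), between the open jaws. Descending slowly, then double squeeze.

```bash

python3 -m jog '[{"grip":1,"tx":0.6,"ty":-0.064,"tz":0.023,"turn":0},{"grip":1,"tx":1.3,"ty":-0.064,"tz":0.023,"turn":0},{"grip":1,"tx":1.9,"ty":-0.064,"tz":0.023,"turn":0},{"grip":1,"tx":2.2,"ty":-0.064,"tz":0.023,"turn":0},{"grip":1,"tx":2.4,"ty":-0.064,"tz":0.023,"turn":0},{"grip":1,"tx":2.48,"ty":-0.064,"tz":0.023,"turn":0},{"grip":1,"tx":2.51,"ty":-0.064,"tz":0.023,"turn":0},{"grip":1,"tx":2.51,"ty":-0.064,"tz":0.023,"turn":0},{"grip":1,"tx":2.51,"ty":-0.064,"tz":0.023,"turn":0}]'
python3 -m jog '[{"grip":0.5,"tx":0,"ty":0,"tz":0,"turn":0},{"grip":0.5,"tx":0,"ty":0,"tz":0,"turn":0},{"grip":0.5,"tx":0,"ty":0,"tz":0,"turn":0},{"grip":0.5,"tx":0,"ty":0,"tz":0,"turn":0},{"grip":0.5,"tx":0,"ty":0,"tz":0,"turn":0},{"grip":0.5,"tx":0,"ty":0,"tz":0,"turn":0},{"grip":0.5,"tx":0,"ty":0,"tz":0,"turn":0},{"grip":0.5,"tx":0,"ty":0,"tz":0,"turn":0},{"grip":0.95,"tx":0,"ty":0,"tz":0,"turn":0},{"grip":0.95,"tx":0,"ty":0,"tz":0,"turn":0},{"grip":0.95,"tx":0,"ty":0,"tz":0,"turn":0},{"grip":0.95,"tx":0,"ty":0,"tz":0,"turn":1}]' 6
python3 -m jog '[{"grip":0.95,"tx":0,"ty":0,"tz":0,"turn":1},{"grip":0.95,"tx":0,"ty":0,"tz":0,"turn":2},{"grip":0.95,"tx":0,"ty":0,"tz":0,"turn":3},{"grip":0.95,"tx":0,"ty":0,"tz":0,"turn":4},{"grip":0.95,"tx":0,"ty":0,"tz":0,"turn":5},{"grip":0.95,"tx":0,"ty":0,"tz":0,"turn":6},{"grip":0.95,"tx":0,"ty":0,"tz":0,"turn":7},{"grip":0.95,"tx":0,"ty":0,"tz":0,"turn":8},{"grip":0.95,"tx":0,"ty":0,"tz":0,"turn":9},{"grip":0.95,"tx":0,"ty":0,"tz":0,"turn":10},{"grip":0.95,"tx":0,"ty":0,"tz":0,"turn":11},{"grip":0.95,"tx":0,"ty":0,"tz":0,"turn":12}]'
python3 -m jog '[{"grip":0.95,"tx":0,"ty":0,"tz":0,"turn":1},{"grip":0.95,"tx":0,"ty":0,"tz":0,"turn":2},{"grip":0.95,"tx":0,"ty":0,"tz":0,"turn":2},{"grip":0.5,"tx":0,"ty":0,"tz":0,"turn":2},{"grip":0.5,"tx":0,"ty":0,"tz":0,"turn":2},{"grip":0.5,"tx":0,"ty":0,"tz":0,"turn":2},{"grip":0.5,"tx":0,"ty":0,"tz":0,"turn":2},{"grip":0.5,"tx":0,"ty":0,"tz":0,"turn":2},{"grip":0.5,"tx":0,"ty":0,"tz":0,"turn":2},{"grip":0.5,"tx":0,"ty":0,"tz":0,"turn":2},{"grip":0.5,"tx":0,"ty":0,"tz":0,"turn":2}]'
python3 -m jog '[{"grip":0.5,"tx":0,"ty":0,"tz":0,"turn":0},{"grip":0.5,"tx":0,"ty":0,"tz":0,"turn":0}]' 18
python3 -c "
from h import *
st();plan(453.7,-149.3,110)"
```

```text
clock: 21.52
eef_pos: [600.3, -19.3, 4.3]
eef_rot: [-1.225, 1.569, -0.104]
wrist_force: [0.1, -1.3, -0.1]
finger_gap: 93.7
clock: 22.52
eef_pos: [599.6, -19.2, 3.0]
eef_rot: [1.688, 1.571, 2.707]
wrist_force: [-0.4, 0.4, -0.4]
finger_gap: 88.1
clock: 23.52
eef_pos: [599.6, -19.2, 3.0]
eef_rot: [2.951, 1.571, 2.705]
wrist_force: [-0.1, -0.3, -0.3]
finger_gap: 88.9
clock: 24.43
eef_pos: [599.7, -19.3, 3.1]
eef_rot: [-2.45, 1.571, -2.899]
wrist_force: [0.3, -0.1, -0.8]
finger_gap: 65.0
clock: 24.6
eef_pos: [599.6, -19.3, 3.2]
eef_rot: [-2.637, 1.571, -3.087]
wrist_force: [-0.3, 0.7, 0.0]
finger_gap: 64.4
t 24.6 tcp [599.64 -19.28   3.16] xax [-0. -0. -1.] jaw [ 0.901 -0.434 -0.   ] gap 64.37 F [-0.3  0.7  0. ] q6 0.36
to (453.7, -149.3, 110) tx,ty,tz [-2.671 -4.513 -1.874] rows 5.341785214328305
```

```bash

python3 -m jog '[{"grip":0.5,"tx":-0.7,"ty":0,"tz":0,"turn":0},{"grip":0.5,"tx":-1.6,"ty":0,"tz":0,"turn":0},{"grip":0.5,"tx":-2.5,"ty":-0.5,"tz":-0.2,"turn":0},{"grip":0.5,"tx":-2.67,"ty":-1.2,"tz":-0.5,"turn":0},{"grip":0.5,"tx":-2.67,"ty":-2,"tz":-0.83,"turn":0},{"grip":0.5,"tx":-2.67,"ty":-2.8,"tz":-1.16,"turn":0},{"grip":0.5,"tx":-2.67,"ty":-3.6,"tz":-1.5,"turn":0},{"grip":0.5,"tx":-2.67,"ty":-4.2,"tz":-1.74,"turn":0},{"grip":0.5,"tx":-2.67,"ty":-4.5,"tz":-1.87,"turn":0},{"grip":0.5,"tx":-2.67,"ty":-4.51,"tz":-1.87,"turn":0},{"grip":0.5,"tx":-2.67,"ty":-4.51,"tz":-1.87,"turn":0},{"grip":0.5,"tx":-2.67,"ty":-4.51,"tz":-1.87,"turn":0}]'
python3 -m jog '[{"grip":0.5,"tx":0,"ty":0,"tz":0,"turn":0},{"grip":0.5,"tx":0,"ty":0,"tz":0,"turn":0},{"grip":0.5,"tx":0,"ty":0,"tz":0,"turn":0}]'
python3 -c "
from h import *
st();plan(453.8,-149.2,41.5);plan(453.8,-149.2,65)
c=manip.camera('scene');cv2.imwrite('pics/ring2.png',cv2.resize(c['image'][110:260,190:390,::-1],(600,450)))"
```

```text
clock: 25.6
eef_pos: [454.7, -148.7, 110.0]
eef_rot: [0.558, 1.57, 0.109]
wrist_force: [0.4, -0.7, -1.7]
finger_gap: 64.5
clock: 25.85
eef_pos: [454.3, -148.7, 109.8]
eef_rot: [3.056, 1.571, 2.608]
wrist_force: [-0.6, 0.5, -0.6]
finger_gap: 64.9
t 25.85 tcp [ 454.29 -148.72  109.8 ] xax [-0.  0. -1.] jaw [ 0.901 -0.434 -0.   ] gap 64.87 F [-0.6  0.5 -0.6] q6 0.06
to (453.8, -149.2, 41.5) tx,ty,tz [ 1.708 -0.016 -0.005] rows 1.6380484867895035
to (453.8, -149.2, 65) tx,ty,tz [ 1.12  -0.016 -0.006] rows 1.0745431408780792
```

View pics/ring2.png

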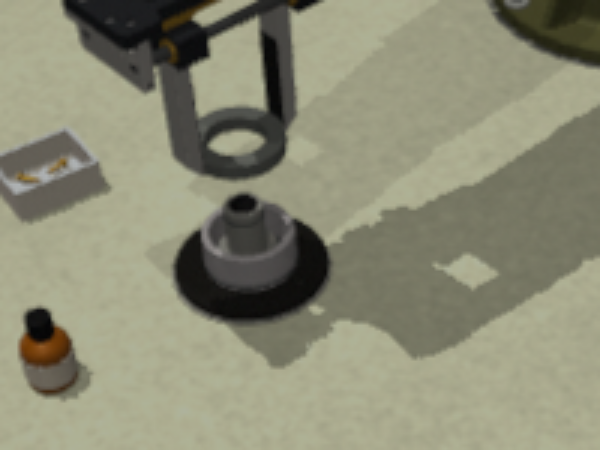

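Ring is level at (240,142), above the upright mic in the cup at (245,205). Lowering.

```bash

python3 -m jog '[{"grip":0.5,"tx":0.3,"ty":-0.016,"tz":-0.005,"turn":0},{"grip":0.5,"tx":0.6,"ty":-0.016,"tz":-0.005,"turn":0},{"grip":0.5,"tx":0.9,"ty":-0.016,"tz":-0.005,"turn":0},{"grip":0.5,"tx":1.2,"ty":-0.016,"tz":-0.005,"turn":0},{"grip":0.5,"tx":1.45,"ty":-0.016,"tz":-0.005,"turn":0},{"grip":0.5,"tx":1.6,"ty":-0.016,"tz":-0.005,"turn":0},{"grip":0.5,"tx":1.67,"ty":-0.016,"tz":-0.005,"turn":0},{"grip":0.5,"tx":1.7,"ty":-0.016,"tz":-0.005,"turn":0},{"grip":0.5,"tx":1.71,"ty":-0.016,"tz":-0.005,"turn":0},{"grip":0.5,"tx":1.715,"ty":-0.016,"tz":-0.005,"turn":0},{"grip":0.5,"tx":1.715,"ty":-0.016,"tz":-0.005,"turn":0},{"grip":0.5,"tx":1.715,"ty":-0.016,"tz":-0.005,"turn":0}]'
python3 -c "
from h import *
st()"
python3 -m jog '[{"grip":0.75,"tx":0,"ty":0,"tz":0,"turn":0},{"grip":0.85,"tx":0,"ty":0,"tz":0,"turn":0},{"grip":1,"tx":0,"ty":0,"tz":0,"turn":0},{"grip":1,"tx":0,"ty":0,"tz":0,"turn":0},{"grip":1,"tx":-0.6,"ty":0,"tz":0,"turn":0},{"grip":1,"tx":-1.5,"ty":0,"tz":0,"turn":0},{"grip":1,"tx":-2.3,"ty":0,"tz":0,"turn":0},{"grip":1,"tx":-2.3,"ty":0,"tz":0,"turn":0}]'
python3 -c "
from h import *
st();plan(448.5,391,140)"
```

```text
clock: 26.9
eef_pos: [453.6, -149.8, 41.7]
eef_rot: [-0.026, 1.57, -0.475]
wrist_force: [0.2, 0.3, 0.3]
finger_gap: 65.2
t 26.9 tcp [ 453.61 -149.81   41.71] xax [ 0.001 -0.    -1.   ] jaw [ 0.901 -0.434  0.001] gap 65.16 F [0.2 0.3 0.3] q6 0.05
clock: 27.57
eef_pos: [455.7, -150.6, 139.0]
eef_rot: [0.057, 1.562, -0.392]
wrist_force: [0.7, -0.7, 1.1]
finger_gap: 93.6
t 27.57 tcp [ 455.69 -150.62  139.03] xax [ 0.008 -0.003 -1.   ] jaw [ 0.901 -0.434  0.009] gap 93.65 F [ 0.7 -0.7  1.1] q6 0.05
to (448.5, 391, 140) tx,ty,tz [-0.07  12.118 -6.044] rows 12.989603985335876
```

```bash

python3 -m jog '[{"grip":0.65,"tx":0,"ty":0.85,"tz":-0.42,"turn":0},{"grip":0.65,"tx":0,"ty":1.7,"tz":-0.85,"turn":0},{"grip":0.65,"tx":0,"ty":2.55,"tz":-1.27,"turn":0},{"grip":0.65,"tx":0,"ty":3.4,"tz":-1.7,"turn":0},{"grip":0.65,"tx":0,"ty":4.25,"tz":-2.12,"turn":0},{"grip":0.65,"tx":0,"ty":5.1,"tz":-2.54,"turn":0},{"grip":0.65,"tx":0,"ty":5.95,"tz":-2.97,"turn":0},{"grip":0.65,"tx":0,"ty":6.8,"tz":-3.39,"turn":0},{"grip":0.65,"tx":0,"ty":7.65,"tz":-3.82,"turn":0},{"grip":0.65,"tx":0,"ty":8.5,"tz":-4.24,"turn":0},{"grip":0.65,"tx":0,"ty":9.35,"tz":-4.66,"turn":0},{"grip":0.65,"tx":0,"ty":10.2,"tz":-5.09,"turn":0}]'
python3 -m jog '[{"grip":0.65,"tx":0,"ty":1,"tz":-0.5,"turn":0},{"grip":0.65,"tx":0,"ty":1.7,"tz":-0.85,"turn":0},{"grip":0.65,"tx":0,"ty":1.918,"tz":-0.954,"turn":0},{"grip":0.65,"tx":0,"ty":1.918,"tz":-0.954,"turn":0},{"grip":0.65,"tx":0,"ty":1.918,"tz":-0.954,"turn":0},{"grip":0.65,"tx":0,"ty":1.918,"tz":-0.954,"turn":0}]'
python3 -c "
from h import *
st();plan(448.5,391,27)
t=[]
for n,p in(('top',(454,-149,40)),('scene',(454,-149,40)),('scene',(449,391,30))):
    c=manip.camera(n);u,v=proj(c,p).astype(int);print(n,u,v);t.append(cv2.resize(c['image'][v-40:v+40,u-40:u+40,::-1],(260,260)))
cv2.imwrite('pics/ring3.png',np.hstack(t))"
```

```text
clock: 28.57
eef_pos: [446.9, 308.1, 133.0]
eef_rot: [-1.468, 1.571, -1.917]
wrist_force: [0.8, -0.6, 0.7]
finger_gap: 61.1
clock: 29.07
eef_pos: [446.5, 390.6, 133.2]
eef_rot: [-1.727, 1.57, -2.178]
wrist_force: [-0.3, -0.0, -0.1]
finger_gap: 61.3
t 29.07 tcp [446.53 390.57 133.18] xax [-0. -0. -1.] jaw [ 0.9   -0.435 -0.   ] gap 61.3 F [-0.3 -0.  -0.1] q6 1.11
to (448.5, 391, 27) tx,ty,tz [2.655 0.033 0.04 ] rows 2.5467946437876083
top 395 291
scene 270 184
scene 539 258
```

View pics/ring3.png

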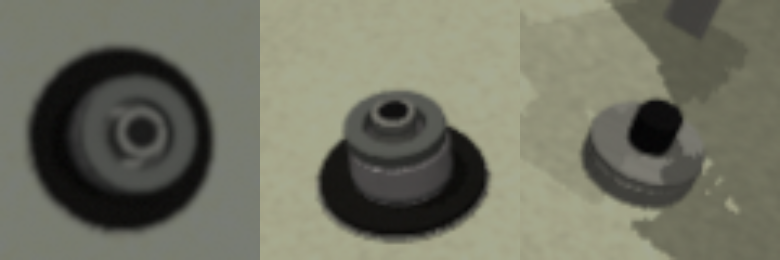

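Ring lies flat on the rim around the mic (top crop (138,132); scene (393,125)), about 1 mm toward -y of the cup. The cap's knob is under the jaws. Descending, then double squeeze.

```bash

python3 -m jog '[{"grip":0.65,"tx":0.6,"ty":0.033,"tz":0.04,"turn":0},{"grip":0.65,"tx":1.3,"ty":0.033,"tz":0.04,"turn":0},{"grip":0.65,"tx":1.9,"ty":0.033,"tz":0.04,"turn":0},{"grip":0.65,"tx":2.3,"ty":0.033,"tz":0.04,"turn":0},{"grip":0.65,"tx":2.5,"ty":0.033,"tz":0.04,"turn":0},{"grip":0.65,"tx":2.6,"ty":0.033,"tz":0.04,"turn":0},{"grip":0.65,"tx":2.64,"ty":0.033,"tz":0.04,"turn":0},{"grip":0.65,"tx":2.64,"ty":0.033,"tz":0.04,"turn":0},{"grip":0.65,"tx":2.64,"ty":0.033,"tz":0.04,"turn":0}]'
python3 -m jog '[{"grip":0.1,"tx":0,"ty":0,"tz":0,"turn":0},{"grip":0.1,"tx":0,"ty":0,"tz":0,"turn":0},{"grip":0.1,"tx":0,"ty":0,"tz":0,"turn":0},{"grip":0.1,"tx":0,"ty":0,"tz":0,"turn":0},{"grip":0.1,"tx":0,"ty":0,"tz":0,"turn":0},{"grip":0.1,"tx":0,"ty":0,"tz":0,"turn":0},{"grip":0.1,"tx":0,"ty":0,"tz":0,"turn":0},{"grip":0.1,"tx":0,"ty":0,"tz":0,"turn":0},{"grip":0.1,"tx":0,"ty":0,"tz":0,"turn":0},{"grip":0.6,"tx":0,"ty":0,"tz":0,"turn":0},{"grip":0.6,"tx":0,"ty":0,"tz":0,"turn":0},{"grip":0.6,"tx":0,"ty":0,"tz":0,"turn":-1}]' 8
python3 -m jog '[{"grip":0.6,"tx":0,"ty":0,"tz":0,"turn":-1},{"grip":0.6,"tx":0,"ty":0,"tz":0,"turn":-2},{"grip":0.6,"tx":0,"ty":0,"tz":0,"turn":-3},{"grip":0.6,"tx":0,"ty":0,"tz":0,"turn":-4},{"grip":0.6,"tx":0,"ty":0,"tz":0,"turn":-5},{"grip":0.6,"tx":0,"ty":0,"tz":0,"turn":-6},{"grip":0.6,"tx":0,"ty":0,"tz":0,"turn":-7},{"grip":0.6,"tx":0,"ty":0,"tz":0,"turn":-8},{"grip":0.6,"tx":0,"ty":0,"tz":0,"turn":-9},{"grip":0.6,"tx":0,"ty":0,"tz":0,"turn":-10},{"grip":0.6,"tx":0,"ty":0,"tz":0,"turn":-11},{"grip":0.6,"tx":0,"ty":0,"tz":0,"turn":-12}]'
python3 -m jog '[{"grip":0.6,"tx":0,"ty":0,"tz":0,"turn":-1},{"grip":0.6,"tx":0,"ty":0,"tz":0,"turn":-2},{"grip":0.6,"tx":0,"ty":0,"tz":0,"turn":-2},{"grip":0.1,"tx":0,"ty":0,"tz":0,"turn":-2},{"grip":0.1,"tx":0,"ty":0,"tz":0,"turn":-2},{"grip":0.1,"tx":0,"ty":0,"tz":0,"turn":-2},{"grip":0.1,"tx":0,"ty":0,"tz":0,"turn":-2},{"grip":0.1,"tx":0,"ty":0,"tz":0,"turn":-2},{"grip":0.1,"tx":0,"ty":0,"tz":0,"turn":-2},{"grip":0.1,"tx":0,"ty":0,"tz":0,"turn":-2},{"grip":0.1,"tx":0,"ty":0,"tz":0,"turn":-2},{"grip":0.1,"tx":0,"ty":0,"tz":0,"turn":-2}]'
python3 -m jog '[{"grip":0.1,"tx":0,"ty":0,"tz":0,"turn":0},{"grip":0.1,"tx":0,"ty":0,"tz":0,"turn":0}]' 25
python3 -c "
from h import *
st();plan(453.9,-149,135)"
```

```text
clock: 29.97
eef_pos: [448.8, 392.6, 28.9]
eef_rot: [1.122, 1.569, 0.672]
wrist_force: [-0.6, 0.0, -0.4]
finger_gap: 61.4
clock: 30.97
eef_pos: [448.2, 392.4, 27.7]
eef_rot: [-2.415, 1.571, -2.761]
wrist_force: [0.6, 0.9, 0.4]
finger_gap: 40.5
clock: 31.97
eef_pos: [448.3, 392.4, 27.7]
eef_rot: [2.518, 1.571, -2.848]
wrist_force: [-0.1, -0.5, -0.5]
finger_gap: 56.3
clock: 32.97
eef_pos: [448.3, 392.2, 27.7]
eef_rot: [2.899, 1.57, -2.263]
wrist_force: [-0.5, -2.6, 1.8]
finger_gap: 23.4
clock: 33.13
eef_pos: [448.3, 392.3, 27.7]
eef_rot: [2.908, 1.571, -2.254]
wrist_force: [-1.7, -2.2, 0.0]
finger_gap: 23.5
t 33.13 tcp [448.28 392.31  27.74] xax [-0. -0. -1.] jaw [ 0.435  0.901 -0.   ] gap 23.48 F [-1.7 -2.2  0. ] q6 -0.46
to (453.9, -149, 135) tx,ty,tz [ -2.679  -6.007 -12.128] rows 13.234054273516021
```

```bash

python3 -m jog '[{"grip":0.1,"tx":-0.6,"ty":0,"tz":0,"turn":0},{"grip":0.1,"tx":-1.4,"ty":0,"tz":0,"turn":0},{"grip":0.1,"tx":-2.2,"ty":-0.2,"tz":-0.4,"turn":0},{"grip":0.1,"tx":-2.68,"ty":-0.5,"tz":-1,"turn":0},{"grip":0.1,"tx":-2.68,"ty":-0.9,"tz":-1.8,"turn":0},{"grip":0.1,"tx":-2.68,"ty":-1.3,"tz":-2.6,"turn":0},{"grip":0.1,"tx":-2.68,"ty":-1.7,"tz":-3.4,"turn":0},{"grip":0.1,"tx":-2.68,"ty":-2.1,"tz":-4.2,"turn":0},{"grip":0.1,"tx":-2.68,"ty":-2.5,"tz":-5,"turn":0},{"grip":0.1,"tx":-2.68,"ty":-2.9,"tz":-5.8,"turn":0},{"grip":0.1,"tx":-2.68,"ty":-3.3,"tz":-6.6,"turn":0},{"grip":0.1,"tx":-2.68,"ty":-3.7,"tz":-7.4,"turn":0}]'
python3 -m jog '[{"grip":0.1,"tx":0,"ty":-0.4,"tz":-0.8,"turn":0},{"grip":0.1,"tx":0,"ty":-0.8,"tz":-1.6,"turn":0},{"grip":0.1,"tx":0,"ty":-1.2,"tz":-2.4,"turn":0},{"grip":0.1,"tx":0,"ty":-1.6,"tz":-3.2,"turn":0},{"grip":0.1,"tx":0,"ty":-2,"tz":-4,"turn":0},{"grip":0.1,"tx":0,"ty":-2.2,"tz":-4.5,"turn":0},{"grip":0.1,"tx":0,"ty":-2.307,"tz":-4.728,"turn":0},{"grip":0.1,"tx":0,"ty":-2.307,"tz":-4.728,"turn":0},{"grip":0.1,"tx":0,"ty":-2.307,"tz":-4.728,"turn":0},{"grip":0.1,"tx":0,"ty":-2.307,"tz":-4.728,"turn":0},{"grip":0.1,"tx":0,"ty":-2.307,"tz":-4.728,"turn":0}]'
python3 -c "
from h import *
st();plan(453.8,-149.3,78);
c=manip.camera('scene');cv2.imwrite('pics/cap2.png',cv2.resize(c['image'][110:260,190:390,::-1],(600,450)))"
```

```text
clock: 34.13
eef_pos: [452.8, 60.0, 135.0]
eef_rot: [-0.773, 1.57, 0.348]
wrist_force: [0.2, -0.1, -2.3]
finger_gap: 23.5
clock: 35.05
eef_pos: [454.1, -147.8, 135.0]
eef_rot: [0.449, 1.571, 1.572]
wrist_force: [0.4, 0.5, -2.2]
finger_gap: 23.6
t 35.05 tcp [ 454.1  -147.76  134.96] xax [-0.  0. -1.] jaw [0.433 0.901 0.   ] gap 23.57 F [ 0.4  0.5 -2.2] q6 -1.51
to (453.8, -149.3, 78) tx,ty,tz [ 1.424 -0.01  -0.038] rows 1.3665206822736755
```

View pics/cap2.png

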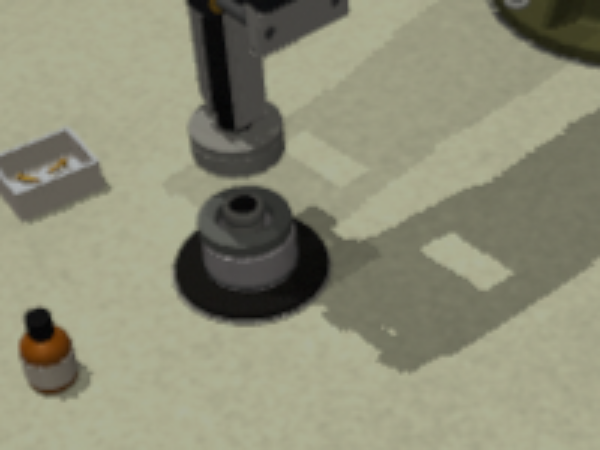

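Cap is level at (237,140), above the ring and mic at (245,215). Lowering it.

```bash

python3 -m jog '[{"grip":0.1,"tx":0.3,"ty":-0.01,"tz":-0.03,"turn":0},{"grip":0.1,"tx":0.6,"ty":-0.01,"tz":-0.03,"turn":0},{"grip":0.1,"tx":0.9,"ty":-0.01,"tz":-0.03,"turn":0},{"grip":0.1,"tx":1.15,"ty":-0.01,"tz":-0.03,"turn":0},{"grip":0.1,"tx":1.3,"ty":-0.01,"tz":-0.03,"turn":0},{"grip":0.1,"tx":1.38,"ty":-0.01,"tz":-0.03,"turn":0},{"grip":0.1,"tx":1.41,"ty":-0.01,"tz":-0.03,"turn":0},{"grip":0.1,"tx":1.425,"ty":-0.01,"tz":-0.03,"turn":0},{"grip":0.1,"tx":1.435,"ty":-0.01,"tz":-0.03,"turn":0},{"grip":0.1,"tx":1.435,"ty":-0.01,"tz":-0.03,"turn":0},{"grip":0.1,"tx":1.435,"ty":-0.01,"tz":-0.03,"turn":0},{"grip":0.1,"tx":1.435,"ty":-0.01,"tz":-0.03,"turn":0}]'
python3 -c "
from h import *
st()"
python3 -m jog '[{"grip":0.35,"tx":0,"ty":0,"tz":0,"turn":0},{"grip":0.5,"tx":0,"ty":0,"tz":0,"turn":0},{"grip":0.6,"tx":0,"ty":0,"tz":0,"turn":0},{"grip":0.6,"tx":0,"ty":0,"tz":0,"turn":0},{"grip":0.6,"tx":-0.5,"ty":0,"tz":0,"turn":0},{"grip":0.6,"tx":-1.3,"ty":0,"tz":0,"turn":0},{"grip":0.6,"tx":-2,"ty":0,"tz":0,"turn":0},{"grip":0.6,"tx":-2,"ty":0,"tz":0.9,"turn":0},{"grip":0.6,"tx":-2,"ty":0,"tz":1.8,"turn":0},{"grip":0.6,"tx":-2,"ty":0,"tz":2.7,"turn":0},{"grip":0.6,"tx":-2,"ty":0,"tz":3.6,"turn":0},{"grip":0.6,"tx":-2,"ty":0,"tz":4.5,"turn":0}]'
python3 -m jog '[{"grip":0.6,"tx":0,"ty":0,"tz":0.7,"turn":0},{"grip":0.6,"tx":0,"ty":0,"tz":1,"turn":0},{"grip":0.6,"tx":0,"ty":0,"tz":1,"turn":0},{"grip":0.6,"tx":0,"ty":0,"tz":1,"turn":0}]'
python3 -c "
from h import *
st()
t=[]
for n,h in(('top',60),('scene',60)):
    c=manip.camera(n);u,v=proj(c,(454,-149,50)).astype(int);print(n,u,v);t.append(cv2.resize(c['image'][v-h:v+h,u-h:u+h,::-1],(400,400)))
cv2.imwrite('pics/fin.png',np.hstack(t))"
```

```text
clock: 36.1
eef_pos: [453.9, -150.3, 77.8]
eef_rot: [-1.485, 1.57, -0.363]
wrist_force: [-0.5, -1.0, -2.3]
finger_gap: 23.3
t 36.1 tcp [ 453.9  -150.27   77.82] xax [ 0. -0. -1.] jaw [0.435 0.901 0.   ] gap 23.27 F [-0.5 -1.  -2.3] q6 -1.52
clock: 37.1
eef_pos: [532.5, 13.6, 157.8]
eef_rot: [-1.157, 1.57, -0.036]
wrist_force: [-0.4, -0.6, -0.0]
finger_gap: 56.5
clock: 37.43
eef_pos: [549.1, 47.6, 157.3]
eef_rot: [2.423, 1.57, -2.738]
wrist_force: [-0.5, -0.5, -0.1]
finger_gap: 56.8
t 37.43 tcp [549.1   47.58 157.33] xax [-0.001 -0.    -1.   ] jaw [ 0.434  0.901 -0.   ] gap 56.76 F [-0.5 -0.5 -0.1] q6 -1.1
top 396 291
scene 270 180
```

View pics/fin.png

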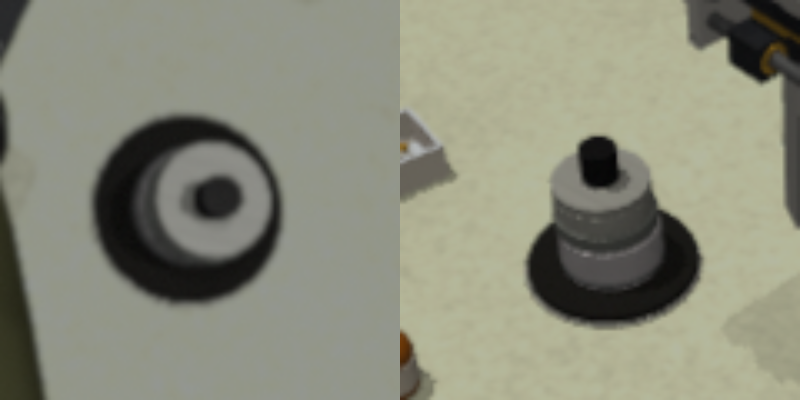

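Stack looks upright and complete. Checking each part's centring against the projected axis.

```bash
python3 - <<'E'
from h import *
for n,(u,v) in (("scene",(270,180)),):
    c=manip.camera(n)
    for nm,z,col in(("pad",8,613.5),("cup",20,610.5),("ring",44,605),("cap",62,601.5),("knob",85,598)):
        px=(col-400+.5)/400*120-.5+u-60
        a=proj(c,(454,-149,z)); b=proj(c,(454,-148,z)); d=proj(c,(455,-149,z))
        print(nm,"y off mm",round((px-a[0])/(b[0]-a[0]),2),"du/dx per mm",(d-a)[0].round(2),"du/dy",(b-a)[0].round(2))
c=manip.camera("top")
u,v=396,291
for nm,z,(p,q) in(("pad",8,(187.5,209)),("captop",72,(215,201))):
    print(nm,cast(c,((p+.5)/400*120-.5+u-60,(q+.5)/400*120-.5+v-60),z)[:2].round(1))
E
```

```text
pad y off mm 3.5 du/dx per mm -0.21 du/dy 0.42
cup y off mm 2.51 du/dx per mm -0.21 du/dy 0.42
ring y off mm 1.0 du/dx per mm -0.21 du/dy 0.43
cap y off mm 0.38 du/dx per mm -0.22 du/dy 0.44
knob y off mm 0.33 du/dx per mm -0.22 du/dy 0.44
pad [ 453. -147.]
captop [ 452.6 -151. ]
```

The cap sits about 2 mm toward -y of the cup, and 3–4 mm from the pad centre. There is plenty of time, so I'll regrasp the knob, lift slightly and shift it +2 mm in y.

```bash
python3 -c "
from h import *
st();plan(453.9,-150.1,155);plan(453.9,-150.1,79)"
```

```text
t 37.63 tcp [549.13  46.72 157.74] xax [ 0. -0. -1.] jaw [ 0.436  0.9   -0.   ] gap 56.35 F [ 0.6 -0.  -1. ] q6 -1.1
to (453.9, -150.1, 155) tx,ty,tz [ 6.900e-02 -2.000e-03 -5.466e+00] rows 5.2438256121409905
to (453.9, -150.1, 79) tx,ty,tz [ 1.969e+00 -2.000e-03 -5.466e+00] rows 5.573051675510821
```

```bash

python3 -m jog '[{"grip":0.6,"tx":0,"ty":0,"tz":-0.9,"turn":0},{"grip":0.6,"tx":0,"ty":0,"tz":-1.8,"turn":0},{"grip":0.6,"tx":0,"ty":0,"tz":-2.7,"turn":0},{"grip":0.6,"tx":0,"ty":0,"tz":-3.6,"turn":0},{"grip":0.6,"tx":0,"ty":0,"tz":-4.5,"turn":0},{"grip":0.6,"tx":0,"ty":0,"tz":-5.2,"turn":0},{"grip":0.6,"tx":0,"ty":0,"tz":-5.46,"turn":0},{"grip":0.6,"tx":0,"ty":0,"tz":-5.46,"turn":0},{"grip":0.6,"tx":0,"ty":0,"tz":-5.46,"turn":0},{"grip":0.6,"tx":0,"ty":0,"tz":-5.46,"turn":0}]'
python3 -c "
from h import *
st();plan(453.9,-150.1,79)"
python3 -m jog '[{"grip":0.6,"tx":0.5,"ty":0,"tz":0,"turn":0},{"grip":0.6,"tx":1,"ty":0,"tz":0,"turn":0},{"grip":0.6,"tx":1.4,"ty":0,"tz":0,"turn":0},{"grip":0.6,"tx":1.7,"ty":0,"tz":0,"turn":0},{"grip":0.6,"tx":1.85,"ty":0,"tz":0,"turn":0},{"grip":0.6,"tx":1.92,"ty":0,"tz":0,"turn":0},{"grip":0.6,"tx":1.95,"ty":0,"tz":0,"turn":0},{"grip":0.6,"tx":1.95,"ty":0,"tz":0,"turn":0},{"grip":0.6,"tx":1.95,"ty":0,"tz":0,"turn":0},{"grip":0.6,"tx":1.95,"ty":0,"tz":0,"turn":0},{"grip":0.6,"tx":1.95,"ty":0,"tz":0,"turn":0}]'
python3 -c "
from h import *
st();plan(453.9,-150.2,78.5)"
```

```text
clock: 38.47
eef_pos: [454.9, -147.9, 157.6]
eef_rot: [-0.472, 1.571, 0.649]
wrist_force: [1.3, 0.4, -0.7]
finger_gap: 56.6
t 38.47 tcp [ 454.91 -147.95  157.61] xax [ 0.  0. -1.] jaw [0.434 0.901 0.   ] gap 56.62 F [ 1.3  0.4 -0.7] q6 -1.51
to (453.9, -150.1, 79) tx,ty,tz [ 1.965 -0.    -0.06 ] rows 1.8859997122138554
clock: 39.38
eef_pos: [454.7, -148.9, 80.0]
eef_rot: [-1.508, 1.57, -0.387]
wrist_force: [0.3, -0.0, -0.5]
finger_gap: 56.5
t 39.38 tcp [ 454.7  -148.85   80.03] xax [ 0.001 -0.    -1.   ] jaw [0.435 0.901 0.   ] gap 56.45 F [ 0.3 -0.  -0.5] q6 -1.51
to (453.9, -150.2, 78.5) tx,ty,tz [ 0.038  0.003 -0.039] rows 0.05252919263709274
```

```bash

python3 -m jog '[{"grip":0.6,"tx":0.03,"ty":0,"tz":-0.04,"turn":0},{"grip":0.6,"tx":0.03,"ty":0,"tz":-0.04,"turn":0},{"grip":0.1,"tx":0.03,"ty":0,"tz":-0.04,"turn":0},{"grip":0.1,"tx":0.03,"ty":0,"tz":-0.04,"turn":0},{"grip":0.1,"tx":0.03,"ty":0,"tz":-0.04,"turn":0},{"grip":0.1,"tx":0.03,"ty":0,"tz":-0.04,"turn":0},{"grip":0.1,"tx":0.03,"ty":0,"tz":-0.04,"turn":0},{"grip":0.1,"tx":0.03,"ty":0,"tz":-0.04,"turn":0},{"grip":0.1,"tx":0.03,"ty":0,"tz":-0.04,"turn":0},{"grip":0.1,"tx":0.03,"ty":0,"tz":-0.04,"turn":0},{"grip":0.1,"tx":0.03,"ty":0,"tz":-0.04,"turn":0}]' 20
python3 -c "
from h import *
st()"
python3 -m jog '[{"grip":0.1,"tx":-0.04,"ty":0,"tz":0,"turn":0},{"grip":0.1,"tx":-0.07,"ty":0,"tz":0,"turn":0},{"grip":0.1,"tx":-0.07,"ty":0.022,"tz":0.045,"turn":0},{"grip":0.1,"tx":-0.07,"ty":0.022,"tz":0.045,"turn":0},{"grip":0.1,"tx":-0.07,"ty":0.022,"tz":0.045,"turn":0},{"grip":0.1,"tx":-0.03,"ty":0.022,"tz":0.045,"turn":0},{"grip":0.1,"tx":0,"ty":0.022,"tz":0.045,"turn":0},{"grip":0.1,"tx":0.01,"ty":0.022,"tz":0.045,"turn":0},{"grip":0.1,"tx":0.01,"ty":0.022,"tz":0.045,"turn":0},{"grip":0.1,"tx":0.01,"ty":0.022,"tz":0.045,"turn":0}]'
python3 -c "
from h import *
st()"
python3 -m jog '[{"grip":0.35,"tx":0,"ty":0,"tz":0,"turn":0},{"grip":0.5,"tx":0,"ty":0,"tz":0,"turn":0},{"grip":0.6,"tx":0,"ty":0,"tz":0,"turn":0},{"grip":0.6,"tx":0,"ty":0,"tz":0,"turn":0},{"grip":0.6,"tx":-0.5,"ty":0,"tz":0,"turn":0},{"grip":0.6,"tx":-1.3,"ty":0,"tz":0,"turn":0},{"grip":0.6,"tx":-2,"ty":0,"tz":0,"turn":0},{"grip":0.6,"tx":-2,"ty":0,"tz":0.9,"turn":0},{"grip":0.6,"tx":-2,"ty":0,"tz":1.8,"turn":0},{"grip":0.6,"tx":-2,"ty":0,"tz":2.7,"turn":0},{"grip":0.6,"tx":-2,"ty":0,"tz":3.6,"turn":0},{"grip":0.6,"tx":-2,"ty":0,"tz":4.5,"turn":0}]'
python3 -m jog '[{"grip":0.6,"tx":0,"ty":0,"tz":0.7,"turn":0},{"grip":0.6,"tx":0,"ty":0,"tz":1,"turn":0},{"grip":0.6,"tx":0,"ty":0,"tz":1,"turn":0},{"grip":0.6,"tx":0,"ty":0,"tz":1,"turn":0}]'
python3 -c "
from h import *
st()
t=[]
for n,h in(('top',60),('scene',60)):
    c=manip.camera(n);u,v=proj(c,(454,-149,50)).astype(int);print(n,u,v);t.append(cv2.resize(c['image'][v-h:v+h,u-h:u+h,::-1],(400,400)))
cv2.imwrite('pics/fin2.png',np.hstack(t))"
```

```text
clock: 40.3
eef_pos: [453.8, -150.2, 78.4]
eef_rot: [-0.054, 1.571, 1.067]
wrist_force: [0.5, -0.0, -0.1]
finger_gap: 23.5
t 40.3 tcp [ 453.8  -150.17   78.38] xax [ 0.  0. -1.] jaw [0.435 0.901 0.   ] gap 23.48 F [ 0.5 -0.  -0.1] q6 -1.52
clock: 41.13
eef_pos: [453.8, -148.2, 78.3]
eef_rot: [-1.66, 1.571, -0.539]
wrist_force: [-3.0, 1.3, 5.0]
finger_gap: 23.5
t 41.13 tcp [ 453.83 -148.23   78.33] xax [ 0. -0. -1.] jaw [ 0.434  0.901 -0.   ] gap 23.49 F [-3.   1.3  5. ] q6 -1.51
clock: 42.13
eef_pos: [532.5, 15.6, 158.0]
eef_rot: [-1.279, 1.571, -0.158]
wrist_force: [0.4, -0.9, -0.1]
finger_gap: 56.5
clock: 42.47
eef_pos: [549.1, 49.6, 157.6]
eef_rot: [2.378, 1.57, -2.783]
wrist_force: [-0.1, -0.8, -0.0]
finger_gap: 56.6
t 42.47 tcp [549.08  49.57 157.63] xax [-0.001 -0.    -1.   ] jaw [ 0.434  0.901 -0.001] gap 56.61 F [-0.1 -0.8 -0. ] q6 -1.1
top 396 291
scene 270 180
```

View pics/fin2.png

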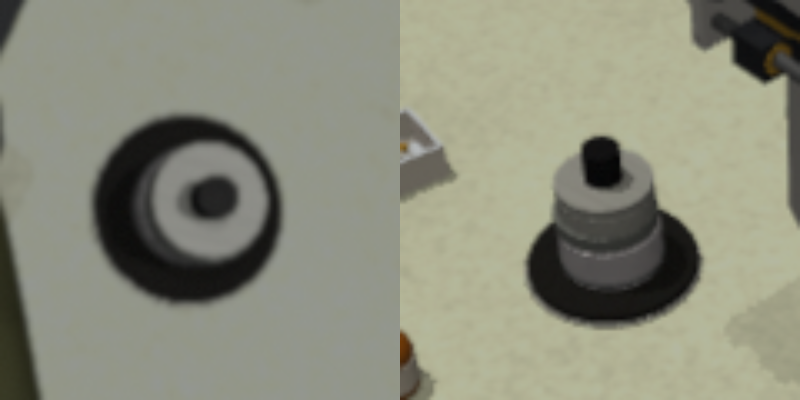

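The cap moved to scene crop (604,180), within about 0.5 mm of the cup axis, and the whole stack is upright. The gripper is clear, so I'm handing in.

```bash
python3 -c "
from cell import manip
print(manip.sign_off())"
```

```text
the job is handed in; nothing more can be done
None
```

The coupler is built on the pad in the order asked: cup, microphone, ring plate, cap. I let go of each part before taking the next and handed in at about 42.5 s of the 115 s.

**Corrections:** After each first placement I checked the cameras and moved two parts. The cup was regrasped and shifted about 3 mm, and the cap was regrasped and shifted 2 mm.

**Last checks:**
- **Upright:** both views show the stack upright with the gripper clear. The highest wrist force I read between moves was about 14 N.
- **Cup:** within about 1–2 mm of the pad centre.
- **Microphone:** about 1 mm from the cup's axis.
- **Ring plate:** about 1–1.5 mm toward -y of the cup. I left it there.
- **Cap:** within about 1 mm of the cup's axis after the shift.
- **Tray, bottle and red look-alike:** I never reached for them and saw no sign that they moved. I did not measure their positions at the end.

**Disagreement:** the two cameras differ by about 3–5 mm in absolute position at the pad, so these centring figures come from comparing parts within one view and from gripper readings.

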